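Recharge the dry-storage drawer with desiccant

ROBOT

A 6-joint arm with a two-finger parallel gripper is mounted at the origin on a cart in front of the work surface, level with it; the furniture and walls round the work are solid. World frame = base frame: x ahead of the robot, y to its left, z up, the work surface at z = 0. Lengths are in mm, angles in rad, forces in N, time in s.
With the tool pointing down it reaches from about 350 to 875 mm from the base axis. Payload 4.2 kg.
Tool frame: the origin (TCP) lies between the finger pads; the fingertips stand 11 mm ahead of it and the grasp point (between the pads) lies 8 mm behind it; z points along the fingers, y is the direction in which the jaws open and shut (so a half turn about z gives the same grasp; the last joint's range is limited). The gripper opens to 87 mm and grips with 3 to 60 N. Pads are 19 mm wide; open, the fingers measure 117 mm over their backs; the gripper's body (75 mm by 190 mm) begins 51 mm behind the grasp point.
Start: joints at [-1.012, 0.385, 0.008, 0, -1.194, -0.259], TCP at [184.596, -597.096, 233.55] pointing down, gripper open.
Joint ranges: [-3.14, 3.14], [-1.21, 2.06], [-1.07, 1.41], [-3.16, 2.05], [-2.99, -0.16], [-3.1, 3.1]. Speed limits (rad/s): [2.79, 2.79, 3.14, 3.14, 3.14, 3.14].

INTERFACE

Orientations are given as a rotation vector (axis times angle).
In Python, from workcell import robot, vision, spotter gives the robot as it stands.
- The arm moves only by the tool apply_moves, never from a script. Its argument "deltas" is a list of rows, each an object with "linear": the shift along the world's x, y, z in cm, a list of three; "delta_rot": the turn, a rotation vector about the world's x, y, z in rad, a list of three; "jaw": the opening, from -1 (shut) to 1 (fully open). A call has 1 to 12 rows; each row shifts and turns the pose as measured when the row begins; what a row does not reach is not made up. A row lasts 1/12 s, in which the tool goes at most 41.7 mm and 7.16 degrees, less where a joint would pass 70% of its speed; a pose out of reach is approached as far as the arm can. A call with a gripper value outside its range is refused whole. The fingers move at their own pace and stop on an object; "force" is the grip in N (left out, the last holds). Time passes only in rows, so rows that do not move let the fingers close. It gives the time, the measured TCP pose, the force and the opening at its end, in the units of the state.
- robot.sense(): the state, without advancing time (a new reading comes with each control period).
- vision.camera(name): name is "side" or "top" or "wrist"; returns a dict with "color" (384x512x3 uint8, blue, green, red), "depth" (384x512 float32, mm along the optical axis (not along the pixel's ray), 0 where there is no reading), "intrinsics" (3x3 intrinsics, pixels), "position" and "orientation" of the camera in the world; the wrist camera has in their place "mount" (4x4, takes a point from camera to tool coordinates, whose origin is the TCP and whose axes are the flange's). Camera axes: x right, y down, z forward; pixel columns grow to the right and rows downward; lengths in mm; the calibration is good to about 2 mm. A picture is of the moment at which its call begins: read the wrist's pose just before it.
- robot.close_job(): hands the job in, once; it reports no verdict.
Trained networks look in the newest picture that a camera, given by its name, has taken for a name from the list of things; names that differ only in an ending like _2 or _b are one class to them, and where a whole thing is asked for, a point or a joint stands for the part that bears it (a point fixed in the world has none). Each returns a list of dicts, best first, with "conf" (0 to 1); they miss things now and then, are a little off and sometimes report something else, mostly with a low value. They report only what shows in the picture. A call takes as long as a camera call. They do not tell look-alikes from the thing itself.
- spotter.spot_in(camera, query): "extent" ([left, top, width, height] as shares, 0 to 1, of the picture: columns of its width, rows of its height, round what is visible of it).
- spotter.silhouettes(camera, query): "pixels" (384x512 bool, what is visible of it) and "extent" ([left, top, width, height] as shares, 0 to 1, of the picture: columns of its width, rows of its height, round what is visible of it).
The state is a dict: "t": time; "joint_positions": joint angles; "dq": joint speeds; "joint_efforts": joint torques, N m; "eef_pos": TCP position; "tool_rot": TCP orientation; "force": force on the tool from outside, world axes, zero at the start; "wrist_torque": the same for the moment, N m; "opening": opening from 0.0 (shut) to 1.0 (fully open).
Only numpy, scipy, OpenCV 4.12 (cv2) and the standard library are available. Lean on these libraries where they do the work, as an engineer would, in place of code of your own. Each camera call takes 0.05 s, during which the arm holds its last target.

TASK

Put the dry-storage cabinet back in service: set the desiccant canister flat into its pocket on the floor of the open drawer, lay the slotted shelf flat on the ledges above it, grip upward, and then push the drawer fully home until its catch snaps in. Leave everything else on the bench where it is.

Things in the scene. Friction and masses are not known exactly. Their poses are not given: they have to be found in the camera images.
- dry_cabinet: low white cabinet, fixed: 200 mm deep (its x), 200 wide, 92 high, with a dial on top; origin at the centre of its underside, z up; its front faces its -x, roughly towards the robot, with one drawer that slides out along -x. A white front panel, 12 mm thick, 196 mm wide, from 10 to 88 mm above the bench, closes the drawer's front
- drawer_pocket (a point): centre of the drawer's floor and of the pocket on it, 20 mm above the bench; axes as the cabinet's; moves with the drawer. The drawer's hollow, centred here, is 121 mm (x) by 151 mm (y); its walls, 4 mm thick with flared lips, rise to 51 mm above this point. Four L-shaped corner lugs, 8 mm high, bound the pocket: 90 mm (x) by 52 mm (y) inside; the middle 60 mm of its long sides is open for fingers
- drawer_ledge (a point): middle of the plane on which the shelf rests, 32 mm above drawer_pocket; axes as drawer_pocket. The two ledges are strips along the left and right walls, 10 mm wide, as long as the hollow, top at this height; the well between them is 131 mm wide (y), and the walls rise 19 mm above them
- drawer_handle (a point): middle of the drawer's steel bow handle, a round bar 8 mm thick, straight for 60 mm along y, 54 mm above the bench, 22 mm in front (-x) of the front panel; axes as drawer_pocket. Pushing it along +x closes the drawer
- drawer (a joint): how far the drawer is open, m: 0 fully home, 0.135 to 0.16 at the start. It slides with about 1 N of friction; about 11 mm before home it meets a sprung catch that resists with 3 to 4 N, and from about 4 mm on the catch draws it home and holds it at its stop
- desiccant_canister: flat aluminium canister with a perforated lid, 84 mm (its x) by 46 mm (its y) by 26 mm high, about 0.12 kg; origin at the centre of its underside, z up. Either way round fits
- slotted_shelf: flat steel shelf with slots, 115 mm (its x) by 145 mm (its y) by 5 mm thick, about 0.16 kg; origin at the centre of its underside, z up. In its middle stands a grip: a bar 54 mm long along x, 10 mm wide (y), top 27 mm above the shelf's underside, on two end posts. In the drawer its x lies along the drawer's x, either way round, 3 mm clearance on each side
- vial_a: sample vial with black cap, 21 mm across, 57 high, standing close to the left edge of the base of the tall fixed evaporator, which fills the right of the bench (y below -0.33 m): keep the arm clear of that; origin at its foot; leave alone
- vial_b: sample vial with white cap, 21 mm across, 57 high, standing; origin at its foot; leave alone
- joint_clip: small plastic joint clip, 34x28x13 mm; leave alone
- forceps: steel forceps lying flat, 140 mm long along their y; leave alone
- marker: marker pen lying, 135 mm long along its y, 16 mm thick; leave alone
- grease: crumpled tube of joint grease lying flat, 136 mm long along its y, 26 high; leave alone
- dish: small round dish, 83 mm across, 38 high; leave alone
There are look-alikes about, which are no part of the job. There is more than one size of the desiccant_canister; the job needs the larger.

How it is judged:
By the outcome, as a careful person would: the job done as asked, in the order asked, and still so for the second after the job is handed in, with the robot touching nothing.
It also fails if it takes over 72 s, if anything falls off the work surface, if the arm or the gripper's body presses on something with over 40 N, if the wrist force passes 120 N, or if a joint passes its speed limit or range.

## Working session

There is one attempt and no reset: what is moved stays moved. The work goes in short steps, Python scripts to look and compute and a tool call to move; the robot and the scene stay as the last step left them, time stands still between calls to the robot, and variables do not carry over. Pictures are saved under pics/ and viewed, and the job is handed in when it is done.

Besides the shell and the picture viewer there is one more tool, called after ">>>" as name(argument=value, ...) on one line, values as JSON. apply_moves: Moves the arm, as the interface text tells. Its arguments: {"type":"object","properties":{"deltas":{"type":"array","items":{"type":"object","properties":{"linear":{"type":"array","items":{"type":"number"}},"delta_rot":{"type":"array","items":{"type":"number"}},"jaw":{"type":"number"}}}},"force":{"type":"number"}},"required":["deltas"]}

```bash
mkdir -p pics; ls
python3 - <<'E'
from workcell import robot, vision, spotter
import cv2,pickle
print(robot.sense())
for n in ["side","top","wrist"]:
    c=vision.camera(n); cv2.imwrite(f"pics/{n}0.png",c["color"]); pickle.dump(c,open(f"{n}0.pkl","wb"))
    print(n,c["intrinsics"].tolist() if hasattr(c["intrinsics"],'tolist') else c["intrinsics"],c.get("position"),c.get("orientation"),c.get("mount"))
    for q in ["desiccant_canister","slotted_shelf","dry_cabinet","drawer_handle","drawer_pocket","vial_a","joint_clip","forceps","marker","grease","dish"]:
        for d in spotter.spot_in(n,q):
            e=d["extent"]; print("  ",q,round(d["conf"],2),[round(e[0]*512),round(e[1]*384),round(e[2]*512),round(e[3]*384)])
E
```

```text
pics
{'t': 0.0, 'joint_positions': array([-1.01237800e+00,  3.85561936e-01,  6.59970529e-03, -5.06312412e-04,
       -1.19398622e+00, -2.58561281e-01]), 'dq': array([-0.00058109,  0.00026219,  0.00105909,  0.00246709, -0.00012239,
       -0.00127763]), 'joint_efforts': array([ 1.47653964e-05, -3.90666497e+01,  1.87407446e+01,  4.22001064e+00,
        1.09806040e-02, -1.86892989e-04]), 'eef_pos': array([ 184.43619155, -596.55158798,  232.44501961]), 'tool_rot': array([ 0.46889814, -3.10597324, -0.00339558]), 'force': array([-0.40371716, -0.07064604,  0.39260453]), 'wrist_torque': array([ 0.01108658, -0.0384925 , -0.02185421]), 'opening': 1.0008641343544502}
side [[404.8873168376564, 0.0, 251.6518499485514], [0.0, 404.8873168376564, 190.95726240757207], [0.0, 0.0, 1.0]] [ 386.98400907 -834.02051836  750.47224192] [-2.18286463  0.22375562 -0.13491868] None
   desiccant_canister 0.7 [195, 252, 38, 25]
   desiccant_canister 0.58 [206, 160, 18, 9]
   desiccant_canister 0.27 [212, 148, 37, 4]
   slotted_shelf 0.87 [256, 237, 44, 39]
   dry_cabinet 0.62 [199, 145, 106, 73]
   drawer_handle 0
[... 728 characters left out ...]
 [287, 170, 46, 46]
   dry_cabinet 0.72 [192, 117, 70, 129]
   drawer_pocket 0.72 [199, 187, 63, 61]
   drawer_pocket 0.69 [147, 187, 4, 37]
   vial_a 0.37 [372, 204, 8, 6]
   forceps 0.5 [289, 169, 46, 44]
   marker 0.52 [148, 188, 2, 36]
   grease 0.9 [365, 232, 7, 45]
   dish 0.81 [290, 119, 23, 24]
wrist [[327.29001758410897, 0.0, 255.81075334525218], [0.0, 327.29001758410897, 185.62309762592497], [0.0, 0.0, 1.0]] None None [[ 6.47969427e-04 -9.54995147e-01 -2.96620715e-01  8.30225046e+01]
 [ 9.99997937e-01  1.18988791e-03 -1.64644298e-03 -1.44451289e+00]
 [ 1.92529046e-03 -2.96619036e-01  9.54993948e-01 -1.50621717e+02]
 [ 0.00000000e+00  0.00000000e+00  0.00000000e+00  1.00000000e+00]]
```

Run:
```python
import cv2
t=cv2.imread("pics/top0.png"); cv2.imwrite("pics/t_c.png",cv2.resize(t[90:300,120:400],None,fx=2.8,fy=2.8,interpolation=cv2.INTER_CUBIC))
s=cv2.imread("pics/side0.png"); cv2.imwrite("pics/s_c.png",cv2.resize(s[130:350,120:340],None,fx=2.7,fy=2.7,interpolation=cv2.INTER_CUBIC))
```

```text
(no output)
```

View pics/t_c.png

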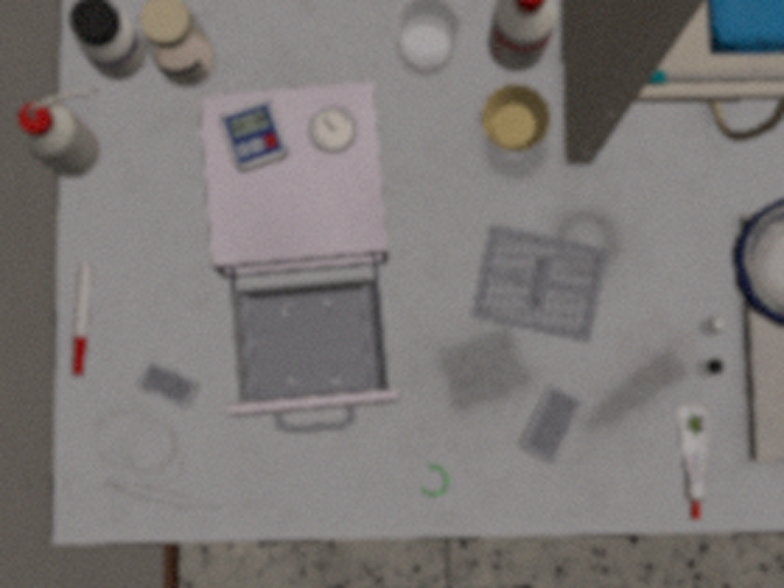

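View pics/s_c.png

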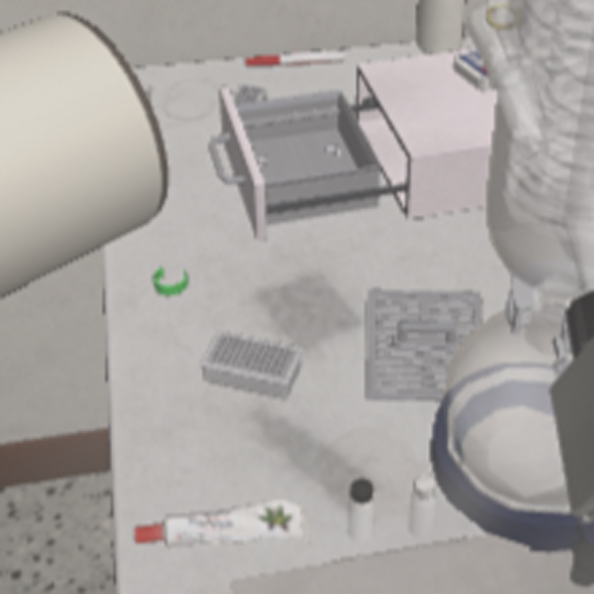

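View pics/top0.png

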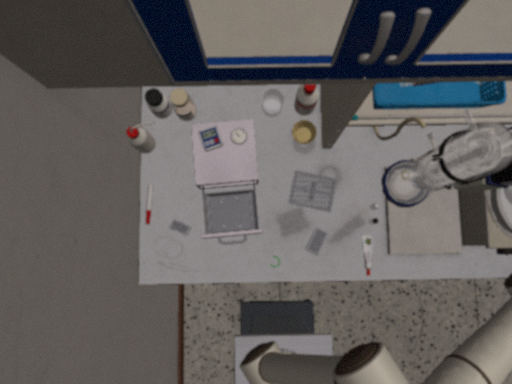

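The top picture shows the open drawer at (231,212), the shelf at (312,191), canister A at (317,242) and canister B at (179,226), which is partly behind the drawer in the side view. Next I measure them and compare sizes.

```bash
cat > h.py <<'E'
import numpy as np,cv2,pickle
from scipy.spatial.transform import Rotation as R
def cloud(c,pose=None):
    K=np.array(c["intrinsics"]);d=c["depth"].astype(float)
    v,u=np.mgrid[:d.shape[0],:d.shape[1]]
    P=np.stack([(u-K[0,2])/K[0,0]*d,(v-K[1,2])/K[1,1]*d,d],-1)
    if c.get("mount") is not None and c.get("position") is None:
        M=np.array(c["mount"]);P=P@M[:3,:3].T+M[:3,3]
        P=P@R.from_rotvec(pose["tool_rot"]).as_matrix().T+pose["eef_pos"]
    else:
        P=P@R.from_rotvec(c["orientation"]).as_matrix().T+c["position"]
    P[d<=0]=np.nan
    return P
def rect(xy):
    (cx,cy),(w,h),a=cv2.minAreaRect(xy.astype(np.float32))
    if w<h: w,h,a=h,w,a+90
    return dict(c=(round(cx,1),round(cy,1)),L=round(w,1),W=round(h,1),long_axis_deg=round((a+90)%180-90,1))
E
python3 - <<'E'
from h import *
from workcell import vision,spotter
for n in ["top","side"]:
    c=vision.camera(n);P=cloud(c)
    if n=="top": print("bench z",np.nanmedian(P[240:260,200:260,2]))
    for q in ["desiccant_canister","slotted_shelf","dry_cabinet","drawer_pocket"]:
        for d in spotter.silhouettes(n,q):
            m=d["pixels"]; p=P[m]; p=p[~np.isnan(p[:,0])]
            print(n,q,round(d["conf"],2),m.sum(),np.round(np.percentile(p,[2,50,98],axis=0),0).tolist(),rect(p[:,:2]))
P=cloud(pickle.load(open("top0.pkl","rb")))
for (u,v) in [(243,240),(205,238),(259,232),(203,187),(258,184),(231,209),(232,243)]: print((u,v),P[v,u].round(0))
E
```

```text
bench z -0.3635563493605787
top desiccant_canister 0.93 366 [[412.0, -146.0, 15.0], [451.0, -114.0, 25.0], [490.0, -83.0, 31.0]] {'c': (450.2, -115.1), 'L': 82.5, 'W': 45.9, 'long_axis_deg': -27.3}
top desiccant_canister 0.54 215 [[482.0, 307.0, -0.0], [505.0, 337.0, 19.0], [529.0, 369.0, 26.0]] {'c': (507.2, 339.7), 'L': 72.1, 'W': 35.7, 'long_axis_deg': 65.0}
top desiccant_canister 0.51 347 [[344.0, -300.0, 3.0], [418.0, -281.0, 14.0], [471.0, -269.0, 27.0]] {'c': (404.9, -280.9), 'L': 134.2, 'W': 35.2, 'long_axis_deg': -3.9}
top slotted_shelf 0.58 881 [[561.0, -180.0, -5.0], [629.0, -105.0, 3.0], [681.0, -36.0, 26.0]] {'c': (621.1, -108.2), 'L': 143.4, 'W': 113.5, 'long_axis_deg': 77.7}
top dry_cabinet 0.82 6696 [[472.0, 82.0, 1.0], [666.0, 175.0, 89.0], [833.0, 273.0, 109.0]] {'c': (657.4, 177.0), 'L': 425.7, 'W': 217.0, 'long_axis_deg': 5.5}
top drawer_pocket 0.56 2471 [[455.0, 84.0, 12.0], [543.0, 168.0, 23.0], [615.0, 247.0, 89.0]] {'c': (537.5, 165.4), 'L': 183.1, 'W': 181.6, 'long_axis_deg': -85.2}
side desiccant_canister 0.67 2357 [[468.0, 62.0, 18.0], [544.0, 172.0, 44.0],
[... 739 characters left out ...]
xis_deg': 0.8}
side dry_cabinet 0.27 2531 [[464.0, 62.0, 3.0], [547.0, 171.0, 44.0], [639.0, 251.0, 89.0]] {'c': (550.7, 208.9), 'L': 295.2, 'W': 209.7, 'long_axis_deg': -86.1}
side dry_cabinet 0.19 730 [[344.0, -304.0, 1.0], [414.0, -288.0, 15.0], [471.0, -270.0, 26.0]] {'c': (407.4, -281.9), 'L': 132.8, 'W': 41.5, 'long_axis_deg': -8.8}
side drawer_pocket 0.69 2420 [[463.0, 62.0, 18.0], [544.0, 174.0, 45.0], [621.0, 247.0, 89.0]] {'c': (548.9, 205.5), 'L': 305.3, 'W': 200.5, 'long_axis_deg': 86.2}
(243, 240) [458. 125.  56.]
(205, 238) [467. 247.  52.]
(259, 232) [481.  73.  93.]
(203, 187) [638. 259.   9.]
(258, 184) [646.  74.   5.]
(231, 209) [562. 165.  20.]
(232, 243) [449. 160.  59.]
```

Choice: canister A at (317,242) measures 82×46 mm, so it is the larger. B at (179,226) measures about 72×36 and is the look-alike. I check clearances overhead and take a close crop before reaching.

Run:
```python
from h import *
c=pickle.load(open("top0.pkl","rb"));P=cloud(c)
m=(P[...,2]>150)&(P[...,0]>300)
for y in range(-600,400,50):
    k=m&(abs(P[...,1]-y)<25)
    if k.any(): i=np.nanargmin(np.where(k,P[...,0],np.nan)); print(y,P.reshape(-1,3)[i].round(0), 'minz',P[...,2][k].min().round(0))
m=(P[...,2]>93)&(P[...,2]<140)&(abs(P[...,0]-700)<160)&(abs(P[...,1]-165)<100)
print(P[m].max(0).round(),P[m].min(0).round())
img=np.hstack([cv2.resize(c["color"][v-20:v+20,u-20:u+20],(390,390),interpolation=cv2.INTER_CUBIC) for u,v in [(317,242),(179,226)]])
cv2.imwrite("pics/cmp.png",img)
```

```text
-600 [ 420. -622.  195.] minz 150.0
-550 [ 572. -552.  364.] minz 274.0
-500 [ 573. -509.  286.] minz 182.0
-450 [ 303. -426.  576.] minz 210.0
-400 [ 300. -412.  579.] minz 153.0
-350 [ 546. -373.  159.] minz 150.0
-300 [ 565. -322.  161.] minz 151.0
-250 [ 584. -254.  423.] minz 252.0
-200 [ 744. -206.  857.] minz 152.0
-150 [ 718. -156.  819.] minz 150.0
-100 [ 717. -115.  831.] minz 151.0
-50 [744. -64. 812.] minz 164.0
0 [746. -24. 721.] minz 638.0
50 [745.  71. 730.] minz 637.0
100 [745.  97. 731.] minz 635.0
150 [745. 153. 867.] minz 636.0
200 [746. 194. 902.] minz 636.0
250 [746. 251. 851.] minz 638.0
300 [747. 286. 887.] minz 150.0
350 [746. 369. 934.] minz 150.0
[845. 263. 116.] [633.  76.  93.]
```

View pics/cmp.png

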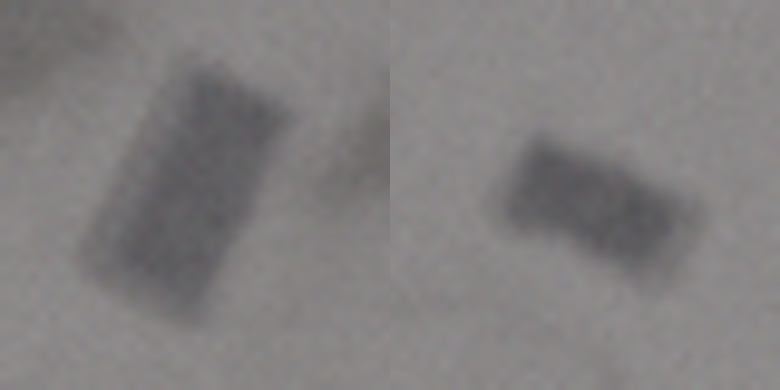

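>>> apply_moves(deltas=[{"linear":[1,3.5,0.5],"delta_rot":[0,0,0],"jaw":1},{"linear":[1,3.5,0.5],"delta_rot":[0,0,0],"jaw":1},{"linear":[1,3.5,0.5],"delta_rot":[0,0,0],"jaw":1},{"linear":[1,3.5,0.5],"delta_rot":[0,0,0],"jaw":1},{"linear":[1,3.5,0.5],"delta_rot":[0,0,0],"jaw":1},{"linear":[1,3.5,0],"delta_rot":[0,0,0],"jaw":1},{"linear":[1,3.5,0],"delta_rot":[0,0,0],"jaw":1}])

```text
t: 2.88
eef_pos: [254.0, -348.6, 255.4]
tool_rot: [0.452, -3.107, -0.003]
force: [1.2, 0.8, 0.0]
opening: 1.002
```

In the close crop, A on the left is clearly the larger canister and B on the right the smaller. I go above A.

>>> apply_moves(deltas=[{"linear":[2.4,2.9,-0.6],"delta_rot":[0,0,-0.095],"jaw":1},{"linear":[2.4,2.9,-0.6],"delta_rot":[0,0,-0.095],"jaw":1},{"linear":[2.4,2.9,-0.6],"delta_rot":[0,0,-0.095],"jaw":1},{"linear":[2.4,2.9,-0.6],"delta_rot":[0,0,-0.095],"jaw":1},{"linear":[2.4,2.9,-0.6],"delta_rot":[0,0,-0.095],"jaw":1},{"linear":[2.4,2.9,-0.6],"delta_rot":[0,0,-0.095],"jaw":1},{"linear":[2.4,2.9,-0.6],"delta_rot":[0,0,-0.095],"jaw":1},{"linear":[2.4,2.9,-0.6],"delta_rot":[0,0,-0.095],"jaw":1},{"linear":[0,0,0],"delta_rot":[0,0,0],"jaw":1}])

```text
t: 3.63
eef_pos: [447.4, -107.6, 212.6]
tool_rot: [0.742, 3.039, -0.005]
force: [-0.2, -1.0, 0.2]
opening: 1.003
```

```bash
cat >> h.py <<'E'
def snap(name,tag):
    from workcell import robot,vision
    s=robot.sense(); c=vision.camera(name); c=dict(c); cv2.imwrite(f"pics/{tag}.png",c["color"]); P=cloud(c,s); pickle.dump((c,s,P),open(tag+".pkl","wb"))
    return c,s,P
def toolyaw(s):
    m=R.from_rotvec(s["tool_rot"]).as_matrix(); return np.degrees(np.arctan2(m[1,1],m[0,1])), m[:,2].round(4)
E
python3 - <<'E'
from h import *
c,s,P=snap("wrist","w1")
print(s["eef_pos"].round(1),toolyaw(s),s["joint_positions"].round(2))
from workcell import spotter
for q in ["desiccant_canister"]:
    for d in spotter.silhouettes("wrist",q):
        m=d["pixels"];p=P[m];p=p[~np.isnan(p[:,0])];p=p[p[:,2]>20]
        print(d["conf"],m.sum(),rect(p[:,:2]),np.percentile(p[:,2],[5,50,95]))
print("bench",np.nanmedian(P[:40,:,2]))
E
```

```text
[ 447.4 -107.6  212.6] (np.float64(62.57100252236386), array([ 0.0124, -0.0065, -0.9999])) [ 0.12  0.11 -0.42  0.01 -1.02 -2.18]
0.69 3284 {'c': (452.0, -119.2), 'L': 83.4, 'W': 45.9, 'long_axis_deg': -27.8} [23.96320241 25.38493697 26.65899402]
0.56 8974 {'c': (543.5, 117.5), 'L': 182.1, 'W': 98.4, 'long_axis_deg': 8.9} [25.3256441  54.00835856 86.84095182]Traceback (most recent call last):
  File "<stdin>", line 8, in <module>
    return _quantile_unchecked(
        a, q, axis, out, overwrite_input, method, keepdims, weights)
    return _ureduce(a,
                    func=_quantile_ureduce_func,
    ...<5 lines>...
                    overwrite_input=overwrite_input,
                    method=method)
    r = func(a, **kwargs)
    result = _quantile(arr,
                       quantiles=q,
    ...<2 lines>...
                       out=out,
                       weights=wgt)
    slices_having_nans = np.isnan(arr[-1, ...])
                                  ~~~^^^^^^^^^
IndexError: index -1 is out of bounds for axis 0 with size 0
```

View pics/w1.png

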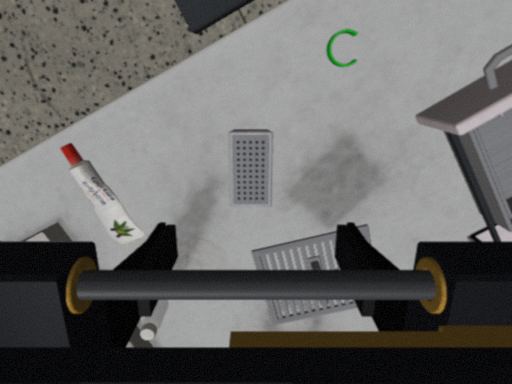

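>>> apply_moves(deltas=[{"linear":[0.2,-0.5,-3],"delta_rot":[0.0065,0.0124,0],"jaw":1},{"linear":[0.2,-0.5,-3],"delta_rot":[0,0,0],"jaw":1},{"linear":[0,0,-3],"delta_rot":[0,0,0],"jaw":1},{"linear":[0,0,-3],"delta_rot":[0,0,0],"jaw":1},{"linear":[0,0,0],"delta_rot":[0,0,0],"jaw":1}])

```text
t: 4.15
eef_pos: [448.4, -124.2, 94.2]
tool_rot: [0.74, 3.043, 0.003]
force: [-1.5, -0.6, -0.4]
opening: 0.999
```

Run:
```python
from h import *
c,s,P=snap("wrist","w2")
print(s["t"],s["eef_pos"].round(1),toolyaw(s))
k=(P[...,2]>20)&(P[...,2]<34)&(np.hypot(P[...,0]-452,P[...,1]+118)<60)
n,l,st,ce=cv2.connectedComponentsWithStats(k.astype(np.uint8)); i=1+np.argmax(st[1:,4]); p=P[l==i]
print(st[i],rect(p[:,:2]),p.mean(0),np.median(p[:,2]))
```

```text
4.15 [ 448.4 -124.2   94.2] (np.float64(62.68538627262399), array([ 9.9e-03, -3.0e-04, -1.0e+00]))
[ 235  146   67  110 6995] {'c': (452.6, -119.2), 'L': 84.3, 'W': 46.2, 'long_axis_deg': -27.5} [ 449.86742043 -117.88191077   25.33047026] 25.355794949296936
```

View pics/w2.png

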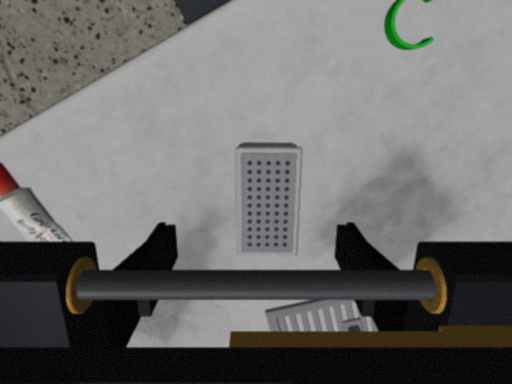

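The canister fills (238–302, 145–253) in the picture, midway between the fingers, with no neighbour close. The position repeats at (452.6, -119.2).

>>> apply_moves(deltas=[{"linear":[0.2,0.3,-2.5],"delta_rot":[0,0.01,0],"jaw":1},{"linear":[0.2,0.2,-2.5],"delta_rot":[0,0,0],"jaw":1},{"linear":[0,0,-2],"delta_rot":[0,0,0],"jaw":1},{"linear":[0,0,-0.6],"delta_rot":[0,0,0],"jaw":1},{"linear":[0,0,0],"delta_rot":[0,0,0],"jaw":1}])

```text
t: 4.62
eef_pos: [461.7, -122.7, 29.4]
tool_rot: [0.734, 3.03, 0.005]
force: [-0.7, -0.8, -0.2]
opening: 1.001
```

Run:
```python
from h import *
from workcell import robot
s=robot.sense();print(s["t"],s["eef_pos"].round(1),toolyaw(s),s["force"].round(1))
```

```text
4.6167 [ 461.7 -122.7   29.4] (np.float64(62.762455076224285), array([ 0.0245, -0.0025, -0.9997])) [-0.7 -0.8 -0.2]
```

>>> apply_moves(deltas=[{"linear":[0,0,0],"delta_rot":[0,0,0],"jaw":1},{"linear":[0,0,0],"delta_rot":[0,0,0],"jaw":1}])

```text
t: 4.78
eef_pos: [463.8, -123.3, 32.8]
tool_rot: [0.733, 3.025, 0.007]
force: [-0.1, 0.6, -0.3]
opening: 0.998
```

Run:
```python
from h import *
from workcell import robot
s=robot.sense();print(s["t"],s["eef_pos"].round(1),toolyaw(s),s["force"].round(1),s["dq"].round(3))
```

```text
4.7833 [ 463.8 -123.3   32.8] (np.float64(62.7795531185172), array([ 0.0298, -0.0027, -0.9996])) [-0.1  0.6 -0.3] [-0.007 -0.034  0.021  0.008 -0.021  0.002]
```

>>> apply_moves(deltas=[{"linear":[-0.6,0.2,-0.5],"delta_rot":[0.001,0.018,0],"jaw":1},{"linear":[-0.6,0.2,-0.5],"delta_rot":[0.001,0.018,0],"jaw":1},{"linear":[-0.1,0.03,-0.17],"delta_rot":[0,0.0026,0],"jaw":1},{"linear":[-0.1,0.03,-0.17],"delta_rot":[0,0.0026,0],"jaw":1}])

```text
t: 5.12
eef_pos: [451.5, -118.4, 22.9]
tool_rot: [-0.738, -3.048, 0.002]
force: [-0.2, -0.7, -0.7]
opening: 1.0
```

```bash
cat > st.py <<'E'
from h import *
from workcell import robot
s=robot.sense();y,z=toolyaw(s);print(round(s["t"],2),s["eef_pos"].round(1),"yaw",y.round(2),z,s["force"].round(1),s["dq"].round(3),s["joint_positions"].round(2),round(s["opening"],3))
E
python3 st.py
```

```text
5.12 [ 451.5 -118.4   22.9] yaw 62.79 [-0.0055 -0.     -1.    ] [-0.2 -0.7 -0.7] [ 0.012  0.029 -0.03  -0.013  0.016 -0.005] [ 0.09  0.41 -0.62 -0.   -0.55 -2.14] 1.0
```

>>> apply_moves(deltas=[{"linear":[0.03,0,-0.5],"delta_rot":[0,-0.003,0],"jaw":1},{"linear":[0.03,0,-0.4],"delta_rot":[0,-0.001,0],"jaw":1},{"linear":[0,0,-0.1],"delta_rot":[0,0,0],"jaw":1}])

```text
t: 5.37
eef_pos: [452.0, -118.1, 12.1]
tool_rot: [-0.738, -3.052, 0.001]
force: [-1.5, -0.3, 0.3]
opening: 0.997
```

```bash
python3 st.py
```

```text
5.37 [ 452.  -118.1   12.1] yaw 62.83 [-0.0013 -0.     -1.    ] [-1.5 -0.3  0.3] [ 0.001  0.025 -0.012  0.001  0.034  0.   ] [ 0.09  0.42 -0.63 -0.   -0.51 -2.14] 0.997
```

>>> apply_moves(deltas=[{"linear":[0,-0.1,0.3],"delta_rot":[0,0,0],"jaw":-0.2},{"linear":[0,0,0],"delta_rot":[0,0,0],"jaw":-0.3},{"linear":[0,0,0],"delta_rot":[0,0,0],"jaw":-0.5},{"linear":[0,0,0],"delta_rot":[0,0,0],"jaw":-1}], force=30)

```text
t: 5.7
eef_pos: [451.6, -119.3, 14.4]
tool_rot: [-0.737, -3.051, 0.002]
force: [-0.2, 0.5, -0.8]
opening: 0.781
```

```bash
python3 st.py
```

```text
5.7 [ 451.6 -119.3   14.4] yaw 62.84 [-3.3e-03 -3.0e-04 -1.0e+00] [-0.2  0.5 -0.8] [-0.002 -0.     0.    -0.001 -0.002 -0.002] [ 0.09  0.42 -0.63  0.   -0.52 -2.14] 0.781
```

>>> apply_moves(deltas=[{"linear":[0,0,0],"delta_rot":[0,0,0],"jaw":-1},{"linear":[0,0,0],"delta_rot":[0,0,0],"jaw":-1},{"linear":[0,0,0],"delta_rot":[0,0,0],"jaw":-1},{"linear":[0,0,0],"delta_rot":[0,0,0],"jaw":-1},{"linear":[0,0,0],"delta_rot":[0,0,0],"jaw":-1},{"linear":[0,0,0],"delta_rot":[0,0,0],"jaw":-1}], force=30)

```text
t: 6.2
eef_pos: [451.9, -119.3, 14.8]
tool_rot: [-0.738, -3.052, 0.001]
force: [-0.3, 0.2, -0.4]
opening: 0.524
```

```bash
python3 st.py
```

```text
6.2 [ 451.9 -119.3   14.8] yaw 62.83 [-2.2e-03 -2.0e-04 -1.0e+00] [-0.3  0.2 -0.4] [ 0.001 -0.     0.001 -0.001 -0.001  0.   ] [ 0.09  0.42 -0.63 -0.   -0.52 -2.14] 0.524
```

>>> apply_moves(deltas=[{"linear":[0,0,2],"delta_rot":[0,0,0],"jaw":-1},{"linear":[0,0,3.5],"delta_rot":[0,0,0],"jaw":-1},{"linear":[0,0,3.5],"delta_rot":[0,0,0],"jaw":-1},{"linear":[0,0,3.5],"delta_rot":[0,0,0],"jaw":-1},{"linear":[0.5,1,3],"delta_rot":[0,0,0.02],"jaw":-1}])

```text
t: 6.62
eef_pos: [447.4, -110.1, 167.3]
tool_rot: [-0.707, -3.033, 0.011]
force: [0.9, 0.3, -2.4]
opening: 0.529
```

>>> apply_moves(deltas=[{"linear":[1.3,2.7,0.7],"delta_rot":[0,0,0.055],"jaw":-1},{"linear":[1.3,2.7,0.7],"delta_rot":[0,0,0.055],"jaw":-1},{"linear":[1.3,2.7,0.7],"delta_rot":[0,0,0.055],"jaw":-1},{"linear":[1.3,2.7,0.7],"delta_rot":[0,0,0.055],"jaw":-1},{"linear":[1.3,2.7,0.7],"delta_rot":[0,0,0.055],"jaw":-1},{"linear":[1.3,2.7,0.7],"delta_rot":[0,0,0.055],"jaw":-1},{"linear":[1.3,2.7,0.7],"delta_rot":[0,0,0.055],"jaw":-1},{"linear":[1.3,2.7,0.7],"delta_rot":[0,0,0.055],"jaw":-1},{"linear":[1.3,2.7,0.7],"delta_rot":[0,0,0.055],"jaw":-1},{"linear":[1.3,2.5,0.7],"delta_rot":[0,0,0.045],"jaw":-1},{"linear":[0,0,0],"delta_rot":[0,0,0],"jaw":-1}])

```text
t: 7.53
eef_pos: [579.6, 171.2, 246.0]
tool_rot: [0.165, -3.12, 0.011]
force: [0.8, 0.1, -0.3]
opening: 0.523
```

```bash
python3 st.py
python3 - <<'E'
from h import *
c,s,P=snap("wrist","w3")
from workcell import spotter
for q in ["drawer_pocket","desiccant_canister"]:
    for d in spotter.silhouettes("wrist",q):
        e=d["extent"];print(q,round(d["conf"],2),[round(e[0]*512),round(e[1]*384),round(e[2]*512),round(e[3]*384)])
E
```

```text
7.53 [579.6 171.2 246. ] yaw 96.07 [-0.0164 -0.0076 -0.9998] [ 0.8  0.1 -0.3] [-0.011 -0.016 -0.074 -0.019 -0.032 -0.008] [ 0.55  0.35 -0.01 -0.   -1.23 -2.02] 0.523
drawer_pocket 0.67 [152, 31, 213, 204]
desiccant_canister 0.91 [205, 167, 106, 166]
desiccant_canister 0.73 [376, 82, 65, 54]
```

View pics/w3.png

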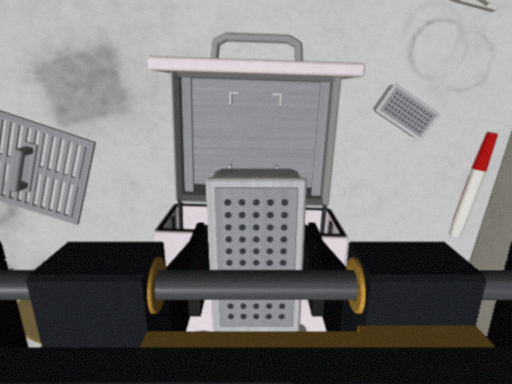

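Run:
```python
from h import *
c,s,P=pickle.load(open("w3.pkl","rb"))
im=c["color"][50:215,145:370]
im=cv2.resize(im,None,fx=3.5,fy=3.5,interpolation=cv2.INTER_CUBIC); cv2.imwrite("pics/w3c.png",im)
th=np.radians(4.8);ax=np.array([np.cos(th),np.sin(th)]);ay=np.array([-np.sin(th),np.cos(th)])
Z=P[...,2]
near=(abs(P[...,0]-540)<110)&(abs(P[...,1]-165)<115)
k=near&(Z>82)&(Z<95)&(P[...,0]<520); print("panel",rect(P[k][:,:2]),Z[k].mean())
v,u=np.where(k)
# canister top
k=(Z>240)&(Z<290); k[:160]=0;k[335:]=0
n,l,st,ce=cv2.connectedComponentsWithStats(k.astype(np.uint8));
for i in range(1,n):
    if st[i,4]>300: print(st[i],rect(P[l==i][:,:2]),np.median(Z[l==i]))
# profile across row
for r in [120,140]:
    print(r,[(uu,int(Z[r,uu]),round(float(P[r,uu,:2]@ay),1)) for uu in list(range(168,200,2))+list(range(316,346,2))])
for col in [200,255,310]:
    print(col,[(r,int(Z[r,col]),round(float(P[r,col,:2]@ax),1)) for r in list(range(56,100,3))+list(range(170,215,3))])
```

```text
panel {'c': (480.2, 157.4), 'L': 195.4, 'W': 12.1, 'long_axis_deg': -85.7} 86.9603007313677
[  166   170   180   100 11861] {'c': (560.8, 167.7), 'L': 73.1, 'W': 47.3, 'long_axis_deg': -84.1} 256.7743327546119
[183 300  21  29 345] {'c': (586.7, 144.9), 'L': 14.0, 'W': 5.3, 'long_axis_deg': 6.1} 283.7644214521444
[ 211  300   90   31 2737] {'c': (610.3, 172.6), 'L': 46.0, 'W': 20.3, 'long_axis_deg': -83.6} 255.91935756474413
[308 300  21  29 342] {'c': (581.6, 195.2), 'L': 13.8, 'W': 5.3, 'long_axis_deg': 5.7} 283.3713478199838
120 [(168, 0, 11.8), (170, 0, 14.2), (172, 70, 35.1), (174, 69, 36.8), (176, 68, 38.4), (178, 65, 39.7), (180, 59, 40.2), (182, 51, 40.4), (184, 51, 42.5), (186, 51, 44.7), (188, 50, 46.6), (190, 51, 48.8), (192, 49, 50.7), (194, 19, 47.0), (196, 19, 49.3), (198, 19, 51.4), (316, 21, 185.4), (318, 50, 182.5), (320, 50, 184.5), (322, 50, 186.5), (324, 52, 188.3), (326, 49, 190.9), (328, 55, 191.7), (330, 65, 191.7), (332, 67, 193.3), (334, 71, 194.3), (336, 69, 196.7), (338, 0, 215.6), (340, 0, 218.0), (342, -1, 220.6), (344, -1, 223.0)]
140 [(168, 0, 10.8), (1
[... 1419 characters left out ...]
 (188, 257, 554.1), (191, 257, 555.5), (194, 256, 557.2), (197, 255, 558.8), (200, 256, 560.2), (203, 256, 561.4), (206, 256, 562.8), (209, 257, 563.8), (212, 256, 565.8)]
310 [(56, -1, 473.3), (59, 0, 476.6), (62, 85, 486.7), (65, 86, 489.3), (68, 85, 491.8), (71, 87, 494.4), (74, 87, 497.0), (77, 69, 498.9), (80, 65, 501.4), (83, 19, 503.1), (86, 19, 506.3), (89, 18, 509.5), (92, 19, 512.7), (95, 18, 515.9), (98, 18, 519.1), (170, 18, 601.7), (173, 20, 605.0), (176, 19, 609.0), (179, 18, 612.9), (182, 18, 616.7), (185, 19, 620.1), (188, 20, 623.4), (191, 33, 623.4), (194, 45, 623.1), (197, 56, 623.1), (200, 64, 623.9), (203, 68, 626.0), (206, 69, 628.9), (209, 10, 654.1), (212, 11, 657.7)]
```

View pics/w3c.png

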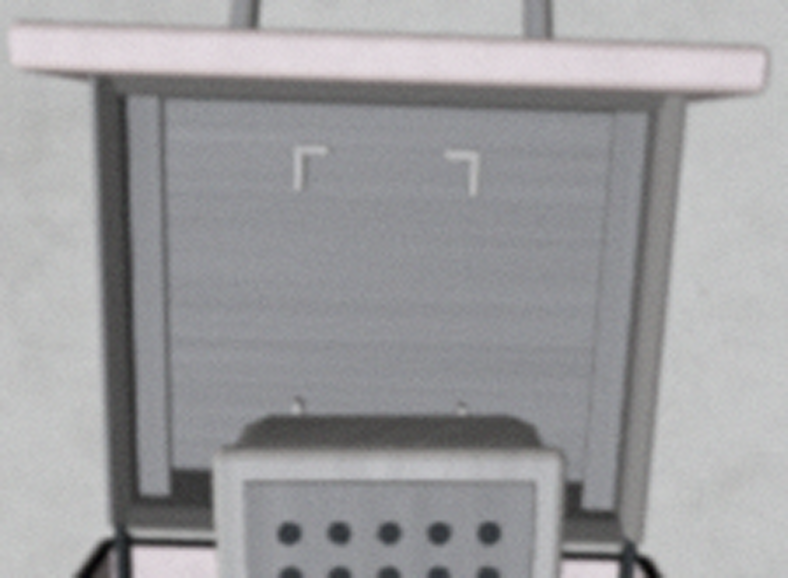

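```bash
cat > m.py <<'E'
from h import *
import sys
c,s,P=pickle.load(open(sys.argv[1],"rb")); Z=P[...,2]
th=np.radians(4.3);ax=np.array([np.cos(th),np.sin(th)]);ay=np.array([-ax[1],ax[0]])
X=P[...,:2]@ax;Y=P[...,:2]@ay
near=(abs(P[...,0]-540)<110)&(abs(P[...,1]-165)<115)
# rear inner face
k=near&(Z>28)&(Z<62)&(X>600)&(X<640)&(abs(Y-122)<62)
print("rear face X",np.median(X[k]),k.sum(), "slope deg",np.degrees(np.polyfit(Y[k],X[k],1)[0]) if k.sum()>10 else 0)
# side faces
for nm,lo,hi in [("R",40,56),("L",188,206)]:
    k=near&(Z>54)&(Z<63)&(Y>lo)&(Y<hi)&(X>515)&(X<610)
    print(nm,"face Y",np.median(Y[k]),k.sum(),"slope",np.degrees(np.polyfit(X[k],Y[k],1)[0]))
k=near&(Z>47)&(Z<54)&(X>515)&(X<600)
for nm,q in [("R",k&(Y<120)),("L",k&(Y>120))]: print("ledge",nm,np.percentile(Y[q],[2,98]).round(1))
k=near&(Z>80)&(Z<95)&(X<520);print("panel X",np.percentile(X[k],[3,97]),"Y",np.percentile(Y[k],[.5,99.5]),"mid",np.percentile(Y[k],[.5,99.5]).mean())
E
python3 m.py w3.pkl
python3 - <<'E'
from h import *
c,s,P=pickle.load(open("w3.pkl","rb")); Z=P[...,2]
th=np.radians(4.3);ax=np.array([np.cos(th),np.sin(th)]);ay=np.array([-ax[1],ax[0]])
for u,v in [(229,92.3),(281.6,93.7),(230.1,165.7),(276.7,166.6)]:
    K=c["intrinsics"];M=c["mount"];Rw=R.from_rotvec(s["tool_rot"]).as_matrix()
    d=Rw@(M[:3,:3]@np.array([(u-K[0,2])/K[0,0],(v-K[1,2])/K[1,1],1])); o=Rw@M[:3,3]+s["eef_pos"]
    p=o+d*(28-o[2])/d[2]; print("lug",p.round(1),(p[:2]@ax).round(1),(p[:2]@ay).round(1))
# canister in tool frame
Rw=R.from_rotvec(s["tool_rot"]).as_matrix()
T=(P-s["eef_pos"])@Rw
k=(T[...,2]>-14)&(T[...,2]<-5)&(abs(T[...,1])<40)&(abs(T[...,0])<60)
print(np.percentile(T[...,2][k],[5,50,95]))
v,u=np.where(k);print(u.min(),u.max(),v.min(),v.max())
for lo,hi in [(30,42),(12,28),(-40,-20)]:
    q=k&(T[...,0]>lo)&(T[...,0]<hi); print(lo,np.percentile(T[...,1][q],[1,99]).round(1))
q=k&(abs(T[...,1])<18); print("x ext",np.percentile(T[...,0][q],[.5,99.5]))
q=k&(T[...,0]>30);print(rect(T[q][:,:2]))
E
```

```text
rear face X 621.6083106380759 91 slope deg -0.008752757781447667
R face Y 45.328386617636205 169 slope -0.06046907446042271
L face Y 196.2816877390713 168 slope 0.005400500262922745
ledge R [45.2 55.3]
ledge L [186.3 196.4]
panel X [485.08188343 496.46111762] Y [ 25.00546186 216.95819106] mid 120.98182645830346
lug [505.8 130.4  28. ] 514.2 92.1
lug [501.2 187.4  28. ] 513.9 149.3
lug [587.2 138.5  28. ] 595.9 94.0
lug [582.4 192.2  28. ] 595.2 148.0
[-11.52668809 -10.40569993  -9.04531415]
187 326 176 330
30 [-24.3  20.3]
12 [-24.7  20.8]
-40 [-24.3  20.3]
x ext [-39.71366268  42.46820341]
{'c': (36.5, -2.0), 'L': 46.1, 'W': 12.9, 'long_axis_deg': -90.0}
```

The drawer reads consistently from its walls, panel and lugs: yaw 4.3° and pocket at about (550.5, 162.5). I go above it with the canister and recheck.

>>> apply_moves(deltas=[{"linear":[-0.7,-0.2,-2.5],"delta_rot":[0.004,-0.008,-0.01],"jaw":-1},{"linear":[-0.7,-0.2,-2.5],"delta_rot":[0.004,-0.008,-0.01],"jaw":-1},{"linear":[-0.7,-0.2,-2.5],"delta_rot":[0,0,-0.01],"jaw":-1},{"linear":[-0.7,-0.1,-2.5],"delta_rot":[0,0,0],"jaw":-1},{"linear":[0,0,-2],"delta_rot":[0,0,0],"jaw":-1},{"linear":[0,0,0],"delta_rot":[0,0,0],"jaw":-1}])

```text
t: 8.18
eef_pos: [542.6, 151.1, 121.3]
tool_rot: [0.092, -3.134, 0.002]
force: [-1.2, 0.2, -2.0]
opening: 0.525
```

```bash
python3 st.py
```

```text
8.18 [542.6 151.1 121.3] yaw 93.37 [-0.0059 -0.0017 -1.    ] [-1.2  0.2 -2. ] [-0.015 -0.052 -0.01   0.016 -0.037 -0.004] [ 0.56  0.39 -0.29 -0.   -0.89 -2.07] 0.525
```

>>> apply_moves(deltas=[{"linear":[0.5,0.7,0],"delta_rot":[0.001,-0.003,0.008],"jaw":-1},{"linear":[0.3,0.5,0],"delta_rot":[0,-0.002,0.007],"jaw":-1},{"linear":[0,0,0],"delta_rot":[0,0,0],"jaw":-1},{"linear":[0,0,0],"delta_rot":[0,0,0],"jaw":-1}])

```text
t: 8.52
eef_pos: [552.3, 162.2, 124.4]
tool_rot: [-0.114, 3.137, -0.001]
force: [-0.1, -0.4, -0.9]
opening: 0.53
```

```bash
python3 st.py
```

```text
8.52 [552.3 162.2 124.4] yaw 94.16 [ 2.4e-03 -5.0e-04 -1.0e+00] [-0.1 -0.4 -0.9] [ 0.003 -0.006  0.034  0.008 -0.001 -0.   ] [ 0.57  0.4  -0.27  0.   -0.9  -2.07] 0.53
```

>>> apply_moves(deltas=[{"linear":[-0.1,0.2,0],"delta_rot":[0,0.002,0.002],"jaw":-1},{"linear":[0,0,0],"delta_rot":[0,0,0],"jaw":-1}])

```text
t: 8.68
eef_pos: [552.7, 165.2, 126.6]
tool_rot: [-0.118, 3.135, 0.002]
force: [0.3, 0.0, -0.9]
opening: 0.529
```

```bash
python3 - <<'E'
from h import *
snap("wrist","w4")
E
python3 st.py; python3 m.py w4.pkl;python3 - <<'E'
from h import *
c,s,P=pickle.load(open("w4.pkl","rb"))
Rw=R.from_rotvec(s["tool_rot"]).as_matrix()
T=(P-s["eef_pos"])@Rw
k=(T[...,2]>-14)&(T[...,2]<-5)&(abs(T[...,1])<26)&(abs(T[...,0])<60)
q=k&(T[...,0]>30);print(rect(T[q][:,:2])); q=k&(abs(T[...,1])<18); print("x ext",np.percentile(T[...,0][q],[.5,99.5]))
E
```

```text
8.73 [552.8 165.1 126.7] yaw 94.3 [ 0.0045  0.0017 -1.    ] [-0.   1.  -0.8] [-0.     0.002 -0.006  0.001  0.002  0.   ] [ 0.57  0.4  -0.26  0.   -0.9  -2.07] 0.526
rear face X nan 0 slope deg 0
R face Y 45.679421328462574 437 slope -0.05126548586757917
L face Y 196.641677754914 445 slope -0.022652393900405108
ledge R [45.4 55.7]
ledge L [186.5 196.8]
panel X [484.96456754 496.4973965 ] Y [ 25.7811247  216.91246775] mid 121.34679622290692
{'c': (36.4, -2.1), 'L': 46.1, 'W': 12.8, 'long_axis_deg': -90.0}
x ext [-39.7971598   42.43209108]
  return _methods._mean(a, axis=axis, dtype=dtype,
  ret = ret.dtype.type(ret / rcount)
```

View pics/w4.png

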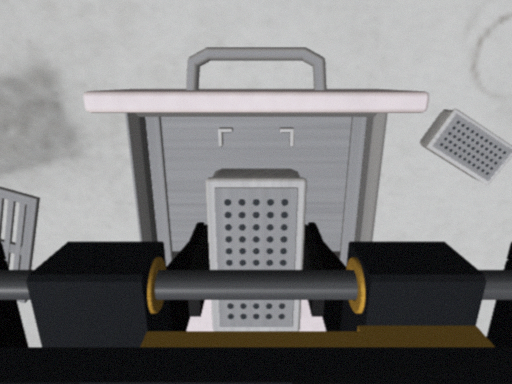

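The held canister stands square over the pocket, with the front lugs at (225,135) and (287,135) symmetric about it. Lowering in stages.

>>> apply_moves(deltas=[{"linear":[-0.15,0,-1.8],"delta_rot":[-0.001,0.004,0],"jaw":-1},{"linear":[0,0,-1.8],"delta_rot":[0,0,0],"jaw":-1},{"linear":[0,0,-1.8],"delta_rot":[0,0,0],"jaw":-1},{"linear":[0,0,-0.6],"delta_rot":[0,0,0],"jaw":-1},{"linear":[0,0,0],"delta_rot":[0,0,0],"jaw":-1}])

```text
t: 9.15
eef_pos: [553.5, 166.6, 68.7]
tool_rot: [-0.119, 3.131, 0.007]
force: [0.4, -0.4, -0.4]
opening: 0.524
```

```bash
cat >> st.py <<'E'
th=np.radians(4.3);p=s["eef_pos"];print("drawer X",round(p[0]*np.cos(th)+p[1]*np.sin(th),1),"Y",round(-p[0]*np.sin(th)+p[1]*np.cos(th),1))
E
python3 st.py
```

```text
9.15 [553.5 166.6  68.7] yaw 94.36 [ 0.0084  0.0048 -1.    ] [ 0.4 -0.4 -0.4] [ 0.     0.002 -0.003 -0.002 -0.009  0.002] [ 0.57  0.47 -0.32  0.   -0.77 -2.07] 0.524
drawer X 564.5 Y 124.6
```

>>> apply_moves(deltas=[{"linear":[-0.25,-0.15,-0.9],"delta_rot":[-0.003,0.006,0],"jaw":-1},{"linear":[-0.15,-0.05,-0.7],"delta_rot":[-0.002,0.004,0],"jaw":-1},{"linear":[0,0,0],"delta_rot":[0,0,0],"jaw":-1}])

```text
t: 9.4
eef_pos: [550.3, 165.0, 53.3]
tool_rot: [-0.12, 3.139, 0.001]
force: [-0.0, -0.5, -1.6]
opening: 0.532
```

```bash
python3 st.py
```

```text
9.4 [550.3 165.   53.3] yaw 94.39 [ 2.e-04  6.e-04 -1.e+00] [-0.  -0.5 -1.6] [-0.002 -0.012  0.012  0.003 -0.011  0.   ] [ 0.57  0.49 -0.34 -0.   -0.74 -2.07] 0.532
drawer X 561.1 Y 123.3
```

>>> apply_moves(deltas=[{"linear":[0,-0.03,-0.7],"delta_rot":[0,0.001,-0.001],"jaw":-1},{"linear":[0,0,-0.6],"delta_rot":[0,0.001,0],"jaw":-1},{"linear":[0,0,0],"delta_rot":[0,0,0],"jaw":-1}])

```text
t: 9.65
eef_pos: [551.1, 165.1, 40.3]
tool_rot: [-0.119, 3.139, 0.003]
force: [-0.1, -0.3, -1.3]
opening: 0.526
```

```bash
python3 st.py
```

```text
9.65 [551.1 165.1  40.3] yaw 94.35 [ 3.0e-04  1.8e-03 -1.0e+00] [-0.1 -0.3 -1.3] [-0.001 -0.008  0.004  0.003 -0.007 -0.   ] [ 0.57  0.51 -0.34 -0.   -0.72 -2.07] 0.526
drawer X 561.9 Y 123.3
```

Below the lug tops with no contact force. Down the last 5 mm.

>>> apply_moves(deltas=[{"linear":[0,0,-0.4],"delta_rot":[-0.002,0,0],"jaw":-1},{"linear":[0,0,-0.2],"delta_rot":[0,0,0],"jaw":-1}])

```text
t: 9.82
eef_pos: [551.9, 165.3, 34.7]
tool_rot: [-0.12, 3.138, -0.0]
force: [0.0, -1.5, 7.4]
opening: 0.525
```

```bash
python3 st.py
```

```text
9.82 [551.9 165.3  34.7] yaw 94.38 [ 1.7e-03 -2.0e-04 -1.0e+00] [ 0.  -1.5  7.4] [-0.004  0.012  0.007  0.031  0.026 -0.001] [ 0.57  0.52 -0.35  0.   -0.7  -2.07] 0.525
drawer X 562.7 Y 123.5
```

>>> apply_moves(deltas=[{"linear":[0,0,0.05],"delta_rot":[0,0,0],"jaw":0.4},{"linear":[0,0,0],"delta_rot":[0,0,0],"jaw":0.4},{"linear":[0,0,0],"delta_rot":[0,0,0],"jaw":0.4},{"linear":[0,0,0],"delta_rot":[0,0,0],"jaw":0.4},{"linear":[0,0,0],"delta_rot":[0,0,0],"jaw":0.4}])

```text
t: 10.23
eef_pos: [553.1, 166.0, 36.3]
tool_rot: [-0.121, 3.135, 0.001]
force: [-1.3, 1.0, 0.3]
opening: 0.69
```

```bash
python3 st.py
```

```text
10.23 [553.1 166.   36.3] yaw 94.41 [ 0.0047  0.0011 -1.    ] [-1.3  1.   0.3] [ 0.001 -0.004  0.002 -0.001  0.002  0.001] [ 0.57  0.52 -0.35  0.   -0.7  -2.07] 0.69
drawer X 564.0 Y 124.0
```

>>> apply_moves(deltas=[{"linear":[-0.1,-0.1,1.5],"delta_rot":[0,0.004,0],"jaw":0.4},{"linear":[0,0,3],"delta_rot":[0,0,0],"jaw":0.4},{"linear":[0,0,3.5],"delta_rot":[0,0,0],"jaw":0.4},{"linear":[0,0,3.5],"delta_rot":[0,0,0],"jaw":0.4},{"linear":[1,0,3.5],"delta_rot":[0,0,0],"jaw":0.4},{"linear":[1,0,3.5],"delta_rot":[0,0,0],"jaw":0.4},{"linear":[1,0,2.5],"delta_rot":[0,0,0],"jaw":0.4}])

```text
t: 10.82
eef_pos: [574.3, 161.1, 248.3]
tool_rot: [0.12, -3.122, 0.011]
force: [-0.3, 0.9, -1.0]
opening: 0.704
```

```bash
python3 - <<'E'
from h import *
snap("wrist","w5")
E
python3 st.py; python3 m.py w5.pkl
python3 - <<'E'
from h import *
c,s,P=pickle.load(open("w5.pkl","rb"));Z=P[...,2]
th=np.radians(4.3);Rm=np.array([[np.cos(th),np.sin(th)],[-np.sin(th),np.cos(th)]])
Q=P[...,:2]@Rm.T
k=(Z>38)&(Z<49.5)&(abs(Q[...,0]-561)<55)&(abs(Q[...,1]-121)<50)
k=cv2.morphologyEx(k.astype(np.uint8),cv2.MORPH_OPEN,np.ones((3,3)))>0
print(rect(Q[k]),np.percentile(Z[k],[2,50,98]))
A=np.c_[Q[k],np.ones(k.sum())];print("tilt",np.linalg.lstsq(A,Z[k],rcond=None)[0])
E
```

```text
10.87 [578.6 161.8 253.6] yaw 94.42 [-0.0061 -0.005  -1.    ] [ 3.6 -0.   5.5] [ 0.009  0.003 -0.073 -0.005  0.15  -0.018] [ 0.54  0.33 -0.02  0.   -1.23 -2.04] 0.701
drawer X 589.1 Y 118.0
rear face X 622.1560514392598 1145 slope deg 0.1814976253218701
R face Y 45.29229072017395 149 slope -0.021938676635491285
L face Y 196.2610806470144 177 slope -0.028383508926352625
ledge R [ 45.2 107.7]
ledge L [138.5 196.4]
panel X [485.54228148 496.84206727] Y [ 25.18014537 216.89118933] mid 121.03566735188136
{'c': (562.3, 120.8), 'L': 82.7, 'W': 46.1, 'long_axis_deg': 0.2} [43.42593228 45.24501962 46.87389424]
tilt [ 1.49724391e-04 -5.33132067e-04  4.52037688e+01]
```

View pics/w5.png

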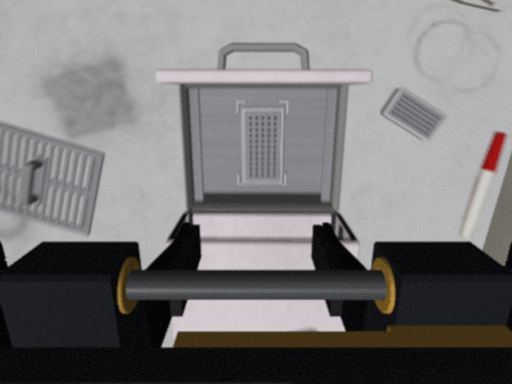

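The canister sits between all four lugs at (262,145), level and centred to about 1 mm. Next the shelf; first a clearance check there.

Run:
```python
from h import *
for n in ["top","side"]:
    c,s,P=snap(n,n+"1")
    k=(abs(P[...,0]-621)<160)&(abs(P[...,1]+108)<190)&(P[...,2]>30)
    p=P[k]
    for lo in range(-300,90,40):
        q=p[(p[:,1]>=lo)&(p[:,1]<lo+40)]
        if len(q)>5: print(n,lo,len(q),"x",q[:,0].min().round(),q[:,0].max().round(),"z",q[:,2].min().round(),q[:,2].max().round())
```

```text
top -300 919 x 506.0 781.0 z 31.0 731.0
top -260 875 x 584.0 781.0 z 253.0 731.0
top -220 1789 x 744.0 781.0 z 255.0 925.0
top -180 3219 x 719.0 781.0 z 31.0 926.0
top -140 2146 x 639.0 780.0 z 30.0 927.0
top -100 2254 x 744.0 780.0 z 31.0 929.0
top -60 641 x 745.0 780.0 z 38.0 732.0
top -20 631 x 745.0 767.0 z 638.0 732.0
top 20 627 x 745.0 768.0 z 636.0 732.0
top 60 593 x 479.0 766.0 z 33.0 731.0
side -300 548 x 511.0 781.0 z 55.0 644.0
side -260 179 x 586.0 781.0 z 254.0 638.0
side 60 1346 x 481.0 741.0 z 30.0 355.0
```

View pics/side1.png

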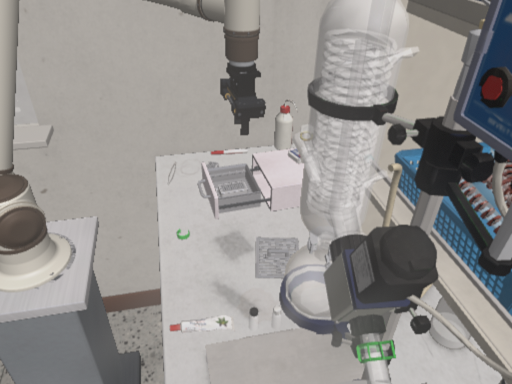

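Run:
```python
from h import *
for n in ["top1","side1"]:
    c,s,P=pickle.load(open(n+".pkl","rb"))
    k=(P[...,0]>480)&(P[...,0]<743)&(P[...,1]>-330)&(P[...,1]<30)&(P[...,2]>45)&(P[...,2]<620)
    p=P[k]
    for z in range(45,620,60):
        q=p[(p[:,2]>=z)&(p[:,2]<z+60)]
        if len(q): i=q[:,1].argmax(); print(n,z,len(q),"max y",q[i].round())
```

```text
top1 45 53 max y [ 512. -293.   52.]
top1 105 73 max y [ 624. -300.  153.]
top1 165 275 max y [ 622. -300.  165.]
top1 225 103 max y [ 610. -312.  225.]
top1 345 112 max y [ 593. -309.  405.]
top1 405 544 max y [ 606. -243.  422.]
top1 465 244 max y [ 603. -279.  467.]
top1 525 414 max y [ 612. -301.  558.]
top1 585 223 max y [ 622. -319.  585.]
side1 45 132 max y [ 511. -296.   55.]
side1 165 4 max y [ 643. -320.  219.]
side1 345 5 max y [ 595. -289.  399.]
side1 405 328 max y [ 587. -253.  424.]
```

>>> apply_moves(deltas=[{"linear":[0.4,-3.2,0],"delta_rot":[0.0025,-0.003,-0.036],"jaw":0.4},{"linear":[0.4,-3.2,0],"delta_rot":[0.0025,-0.003,-0.036],"jaw":0.4},{"linear":[0.4,-3.2,0],"delta_rot":[0,0,-0.036],"jaw":0.2},{"linear":[0.4,-3.2,0],"delta_rot":[0,0,-0.036],"jaw":0},{"linear":[0.4,-3.2,0],"delta_rot":[0,0,-0.036],"jaw":0},{"linear":[0.4,-3.2,0],"delta_rot":[0,0,-0.036],"jaw":0},{"linear":[0.4,-3.0,0],"delta_rot":[0,0,-0.036],"jaw":0},{"linear":[0.4,-2,0],"delta_rot":[0,0,-0.036],"jaw":0},{"linear":[0,0,0],"delta_rot":[0,0,0],"jaw":0},{"linear":[0,0,0],"delta_rot":[0,0,0],"jaw":0}])

```text
t: 11.8
eef_pos: [597.1, -89.2, 231.6]
tool_rot: [-0.347, -3.086, -0.001]
force: [-0.7, -0.1, -1.0]
opening: 0.503
```

```bash
python3 - <<'E'
from h import *
snap("wrist","w6")
E
python3 st.py
```

```text
11.85 [597.  -88.9 231.4] yaw 77.23 [-0.0362  0.0046 -0.9993] [-0.5  0.4 -0.3] [ 0.031 -0.007  0.003 -0.001 -0.001  0.   ] [ 0.12  0.37 -0.02 -0.01 -1.22 -1.91] 0.5
drawer X 588.6 Y -133.4
```

View pics/w6.png

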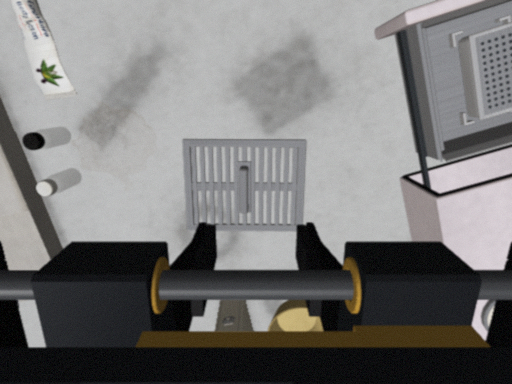

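The shelf shows at (184–306, 138–232), grip at (243,187) facing up.

```bash
cat > sh.py <<'E'
from h import *
import sys
c,s,P=pickle.load(open(sys.argv[1],"rb"));Z=P[...,2]
from workcell import spotter
k=(Z>20)&(Z<33)&(np.hypot(P[...,0]-621,P[...,1]+107)<70)
n,l,st,ce=cv2.connectedComponentsWithStats(k.astype(np.uint8)); i=1+np.argmax(st[1:,4]); p=P[l==i]
print("grip",st[i],rect(p[:,:2]),np.median(p[:,2]))
for d in spotter.silhouettes("wrist","slotted_shelf")[:2]:
    m=d["pixels"];p=P[m&(Z>-3)&(Z<9)]
    # edges from silhouette projected on z=5
    K=c["intrinsics"];M=c["mount"];Rw=R.from_rotvec(s["tool_rot"]).as_matrix()
    cnt=max(cv2.findContours(m.astype(np.uint8),0,2)[0],key=len)[:,0,:].astype(float)
    D=(Rw@(M[:3,:3]@np.c_[(cnt[:,0]-K[0,2])/K[0,0],(cnt[:,1]-K[1,2])/K[1,1],np.ones(len(cnt))].T)).T;o=Rw@M[:3,3]+s["eef_pos"]
    q=o+D*((5-o[2])/D[:,2])[:,None]
    print(d["conf"],m.sum(),rect(q[:,:2]),rect(p[:,:2]))
E
python3 sh.py w6.pkl
```

```text
grip [239 168   9  46 378] {'c': (620.8, -112.8), 'L': 53.0, 'W': 9.3, 'long_axis_deg': -13.1} 26.01342712387158
0.68 8672 {'c': (621.0, -112.4), 'L': 146.3, 'W': 115.8, 'long_axis_deg': 76.8} {'c': (622.5, -113.0), 'L': 148.6, 'W': 118.1, 'long_axis_deg': 76.8}
```

>>> apply_moves(deltas=[{"linear":[0.7,-0.6,-2.5],"delta_rot":[-0.002,-0.018,-0.004],"jaw":0},{"linear":[0.7,-0.6,-3],"delta_rot":[-0.002,-0.018,-0.003],"jaw":0},{"linear":[0.5,-0.5,-3],"delta_rot":[0,0,0],"jaw":0},{"linear":[0,0,-3],"delta_rot":[0,0,0],"jaw":0},{"linear":[0,0,-2],"delta_rot":[0,0,0],"jaw":0},{"linear":[0,0,0],"delta_rot":[0,0,0],"jaw":0},{"linear":[0,0,0],"delta_rot":[0,0,0],"jaw":0}])

```text
t: 12.48
eef_pos: [617.0, -96.1, 94.2]
tool_rot: [0.334, 3.115, 0.003]
force: [-0.4, -0.2, 0.9]
opening: 0.5
```

```bash
python3 st.py;  python3 - <<'E'
from h import *
snap("wrist","w7")
E
python3 sh.py w7.pkl
```

```text
12.48 [617.  -96.1  94.2] yaw 77.77 [ 0.0086  0.0012 -1.    ] [-0.4 -0.2  0.9] [ 0.026  0.024 -0.031 -0.01   0.009  0.   ] [ 0.1   0.5  -0.18 -0.   -0.88 -1.89] 0.5
drawer X 608.1 Y -142.1
grip [232 176  14  70 953] {'c': (620.8, -111.8), 'L': 53.0, 'W': 9.6, 'long_axis_deg': -13.1} 25.99879389341487
0.82 17801 {'c': (620.5, -112.0), 'L': 145.3, 'W': 114.9, 'long_axis_deg': 76.9} {'c': (621.4, -112.5), 'L': 148.9, 'W': 115.4, 'long_axis_deg': 76.9}
```

View pics/w7.png

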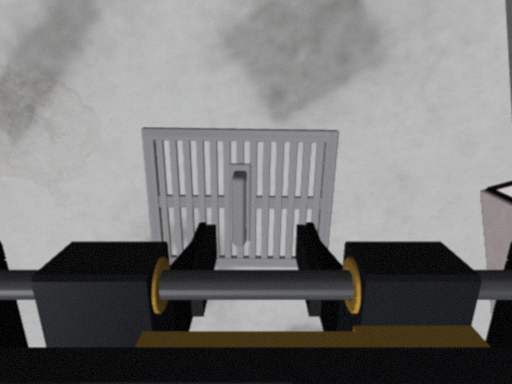

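>>> apply_moves(deltas=[{"linear":[0.2,-0.7,-2],"delta_rot":[-0.001,0.006,-0.008],"jaw":0},{"linear":[0.1,-0.7,-2],"delta_rot":[0,0.006,-0.007],"jaw":0},{"linear":[-0.1,-0.1,-1],"delta_rot":[0,0.002,0],"jaw":0},{"linear":[-0.1,0,-0.2],"delta_rot":[0,0.002,0],"jaw":0},{"linear":[-0.05,0,-0.1],"delta_rot":[0,0.002,0],"jaw":0}])

```text
t: 13.0
eef_pos: [624.9, -109.3, 51.6]
tool_rot: [0.35, 3.11, 0.003]
force: [-0.3, -0.6, 1.0]
opening: 0.504
```

```bash
python3 st.py
```

```text
13.0 [ 624.9 -109.3   51.6] yaw 77.16 [ 1.220e-02  3.000e-04 -9.999e-01] [-0.3 -0.6  1. ] [ 0.002  0.008  0.003 -0.002 -0.008  0.001] [ 0.08  0.57 -0.19  0.   -0.8  -1.88] 0.504
drawer X 615.0 Y -155.9
```

>>> apply_moves(deltas=[{"linear":[-0.3,-0.05,-1.2],"delta_rot":[0,0.01,-0.004],"jaw":0},{"linear":[-0.2,0,-1.2],"delta_rot":[0,0.006,0],"jaw":0},{"linear":[-0.05,0,-0.3],"delta_rot":[0,0.002,0],"jaw":0},{"linear":[-0.05,0,-0.1],"delta_rot":[0,0.002,0],"jaw":0}])

```text
t: 13.33
eef_pos: [620.4, -108.9, 25.2]
tool_rot: [-0.355, -3.119, -0.0]
force: [0.4, 0.0, 0.1]
opening: 0.501
```

```bash
python3 st.py
```

```text
13.33 [ 620.4 -108.9   25.2] yaw 77.01 [-2.6e-03  4.0e-04 -1.0e+00] [0.4 0.  0.1] [ 0.002  0.028 -0.016 -0.004  0.001  0.003] [ 0.08  0.6  -0.21 -0.   -0.76 -1.88] 0.501
drawer X 610.5 Y -155.1
```

>>> apply_moves(deltas=[{"linear":[0.03,-0.08,-0.5],"delta_rot":[0,0,-0.002],"jaw":0},{"linear":[0.03,0,-0.1],"delta_rot":[0,0,0],"jaw":0},{"linear":[0,0,0],"delta_rot":[0,0,0],"jaw":0}])

```text
t: 13.58
eef_pos: [621.0, -109.6, 18.3]
tool_rot: [-0.358, -3.118, 0.0]
force: [0.0, 0.4, 0.1]
opening: 0.498
```

```bash
python3 st.py
```

```text
13.58 [ 621.  -109.6   18.3] yaw 76.91 [-3.4e-03  2.0e-04 -1.0e+00] [0.  0.4 0.1] [-0.     0.009 -0.005 -0.001  0.002 -0.002] [ 0.08  0.61 -0.21 -0.   -0.75 -1.88] 0.498
drawer X 611.0 Y -155.9
```

>>> apply_moves(deltas=[{"linear":[0,0,0],"delta_rot":[0,0,0],"jaw":-1},{"linear":[0,0,0],"delta_rot":[0,-0.001,0],"jaw":-1},{"linear":[0,0,0],"delta_rot":[0,-0.001,0],"jaw":-1},{"linear":[0,0,0],"delta_rot":[0,0,0],"jaw":-1},{"linear":[0,0,0],"delta_rot":[0,0,0],"jaw":-1},{"linear":[0,0,0],"delta_rot":[0,0,0],"jaw":-1},{"linear":[0,0,0],"delta_rot":[0,0,0],"jaw":-1},{"linear":[0,0,0],"delta_rot":[0,0,0],"jaw":-1},{"linear":[0,0,0],"delta_rot":[0,0,0],"jaw":-1},{"linear":[0,0,0],"delta_rot":[0,0,0],"jaw":-1}], force=45)

```text
t: 14.42
eef_pos: [621.7, -109.7, 19.2]
tool_rot: [0.358, 3.12, 0.001]
force: [-0.4, 0.1, 0.4]
opening: 0.104
```

```bash
python3 st.py
```

```text
14.42 [ 621.7 -109.7   19.2] yaw 76.91 [ 9.e-04  3.e-04 -1.e+00] [-0.4  0.1  0.4] [ 0.001 -0.002 -0.001 -0.001  0.001  0.   ] [ 0.08  0.61 -0.21 -0.   -0.75 -1.88] 0.104
drawer X 611.7 Y -156.0
```

>>> apply_moves(deltas=[{"linear":[0,0,1.5],"delta_rot":[0,0,0],"jaw":-1},{"linear":[0,0,3],"delta_rot":[0,0,0],"jaw":-1},{"linear":[0,0,3.5],"delta_rot":[0,0,0],"jaw":-1},{"linear":[0,0,3.5],"delta_rot":[0,0,0],"jaw":-1},{"linear":[0,0,3.5],"delta_rot":[0,0,0],"jaw":-1},{"linear":[0,0,2],"delta_rot":[0,0,0],"jaw":-1},{"linear":[0,0,0],"delta_rot":[0,0,0],"jaw":-1}])

```text
t: 15.0
eef_pos: [615.0, -109.7, 190.5]
tool_rot: [-0.36, -3.106, 0.002]
force: [0.9, 0.6, -1.3]
opening: 0.112
```

```bash
python3 st.py;  python3 - <<'E'
from h import *
snap("wrist","w8")
E
```

```text
15.0 [ 615.  -109.7  190.5] yaw 76.79 [-1.440e-02  7.000e-04 -9.999e-01] [ 0.9  0.6 -1.3] [ 0.001 -0.001 -0.022 -0.018  0.025  0.002] [ 0.08  0.42 -0.04 -0.   -1.12 -1.88] 0.112
drawer X 605.0 Y -155.5
```

View pics/w8.png

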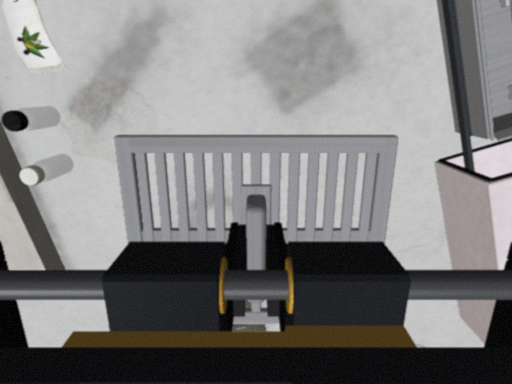

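The shelf is held level, front edge at row 136–150, spanning columns 115–396. I measure how it sits in the hand.

```bash
cat > hs.py <<'E'
from h import *
import sys
c,s,P=pickle.load(open(sys.argv[1],"rb"))
Rw=R.from_rotvec(s["tool_rot"]).as_matrix();T=(P-s["eef_pos"])@Rw
k=(T[...,2]>5)&(T[...,2]<24)&(abs(T[...,1])<90)&(T[...,0]>15)&(T[...,0]<80)
n,l,st,ce=cv2.connectedComponentsWithStats(k.astype(np.uint8)); i=1+np.argmax(st[1:,4]); k=l==i
z0=np.median(T[...,2][k]);print("plate top at tool z",z0)
k&=abs(T[...,2]-z0)<4
t=T[k]
# front edge line: for columns, the max tool x
v,u=np.where(k)
fx=[];fy=[]
for col in range(125,388):
    q=k[:,col]
    if q.any():
        r=np.where(q)[0][0]; fx.append(T[r,col,0]);fy.append(T[r,col,1])
m,b=np.polyfit(fy,fx,1);print("front edge x",np.median(fx),"slope deg",np.degrees(m))
L=[];Rr=[];X=[]
for r in range(145,235):
    q=np.where(k[r])[0]
    if len(q): L.append(T[r,q[0],1]);Rr.append(T[r,q[-1],1]);X.append(T[r,q[0],0])
print("y edges",np.median(L),np.median(Rr),"mid",(np.median(L)+np.median(Rr))/2,"slopes",np.degrees(np.polyfit(X,L,1)[0]),np.degrees(np.polyfit(X,Rr,1)[0]))
A=np.c_[t[:,:2],np.ones(len(t))];print("tilt",np.linalg.lstsq(A,t[:,2],rcond=None)[0][:2]*57.3,"deg")
E
python3 hs.py w8.pkl
```

```text
plate top at tool z 15.136849326407441
front edge x 57.142063854094204 slope deg 0.04467491937157405
y edges -73.97945577510865 69.60479825190421 mid -2.187328761602217 slopes -16.512343205579658 8.373971294048046
tilt [-0.23707047  0.11868281] deg
```

>>> apply_moves(deltas=[{"linear":[-0.6,2.7,0],"delta_rot":[0,-0.007,0.032],"jaw":-1},{"linear":[-0.6,2.9,0],"delta_rot":[0,-0.007,0.032],"jaw":-1},{"linear":[-0.6,2.9,0],"delta_rot":[0,0,0.032],"jaw":-1},{"linear":[-0.6,2.9,0],"delta_rot":[0,0,0.032],"jaw":-1},{"linear":[-0.6,2.9,0],"delta_rot":[0,0,0.032],"jaw":-1},{"linear":[-0.6,2.9,0],"delta_rot":[0,0,0.032],"jaw":-1},{"linear":[-0.6,2.9,0],"delta_rot":[0,0,0.032],"jaw":-1},{"linear":[-0.6,2.9,0],"delta_rot":[0,0,0.032],"jaw":-1},{"linear":[-0.6,2.0,0],"delta_rot":[0,0,0.03],"jaw":-1},{"linear":[0,0.5,0],"delta_rot":[0,0,0],"jaw":-1},{"linear":[0,0,0],"delta_rot":[0,0,0],"jaw":-1},{"linear":[0,0,0],"delta_rot":[0,0,0],"jaw":-1}])

```text
t: 16.05
eef_pos: [542.1, 151.9, 161.2]
tool_rot: [0.092, -3.094, 0.018]
force: [0.4, -1.2, -1.2]
opening: 0.113
```

```bash
python3 st.py
```

```text
16.05 [542.1 151.9 161.2] yaw 93.41 [-0.0454 -0.0129 -0.9989] [ 0.4 -1.2 -1.2] [ 0.004  0.022 -0.019 -0.002  0.008 -0.   ] [ 0.55  0.37 -0.21 -0.02 -1.04 -2.06] 0.113
drawer X 552.0 Y 110.8
```

>>> apply_moves(deltas=[{"linear":[0.4,0.6,0],"delta_rot":[0.006,-0.02,0.008],"jaw":-1},{"linear":[0.3,0.5,0],"delta_rot":[0.005,-0.02,0.007],"jaw":-1},{"linear":[0,0.1,0],"delta_rot":[0.001,-0.004,0],"jaw":-1},{"linear":[0,0,0],"delta_rot":[0,0,0],"jaw":-1}])

```text
t: 16.38
eef_pos: [549.7, 161.1, 158.7]
tool_rot: [0.11, -3.139, 0.004]
force: [-1.1, 0.5, -1.2]
opening: 0.111
```

```bash
python3 st.py
```

```text
16.38 [549.7 161.1 158.7] yaw 94.0 [-8.0e-04 -2.3e-03 -1.0e+00] [-1.1  0.5 -1.2] [-0.011 -0.    -0.005  0.005  0.013  0.002] [ 0.57  0.36 -0.23  0.   -0.98 -2.07] 0.111
drawer X 560.3 Y 119.4
```

>>> apply_moves(deltas=[{"linear":[0.05,0.25,-1.5],"delta_rot":[0.002,0,0.004],"jaw":-1},{"linear":[0,0.05,-1.5],"delta_rot":[0,0.001,0.001],"jaw":-1},{"linear":[0,0,-0.3],"delta_rot":[0,0.001,0],"jaw":-1},{"linear":[0,0,0],"delta_rot":[0,0,0],"jaw":-1}])

```text
t: 16.72
eef_pos: [551.6, 162.5, 126.7]
tool_rot: [-0.113, 3.138, 0.002]
force: [0.8, -0.7, -0.7]
opening: 0.103
```

```bash
python3 st.py;  python3 - <<'E'
from h import *
snap("wrist","w9")
E
python3 hs.py w9.pkl
python3 - <<'E'
from h import *
c,s,P=pickle.load(open("w9.pkl","rb")); Z=P[...,2]
th=np.radians(4.3);ax=np.array([np.cos(th),np.sin(th)]);ay=np.array([-ax[1],ax[0]])
X=P[...,:2]@ax;Y=P[...,:2]@ay
k=(Z>80)&(Z<93)&(X<520)&(X>470)&(abs(Y-121)<105);print("panel X",np.percentile(X[k],[3,97]),"Y",np.percentile(Y[k],[.5,99.5]),rect(P[k][:,:2]))
k=(Z>64)&(Z<76)&(X>500)&(X<640)
for lo,hi in [(25,55),(185,215)]:
    q=k&(Y>lo)&(Y<hi); print(q.sum(),np.percentile(Y[q],[2,98]) if q.any() else '')
E
```

```text
16.72 [551.6 162.5 126.7] yaw 94.13 [ 0.0013  0.0015 -1.    ] [ 0.8 -0.7 -0.7] [-0.009  0.006 -0.011 -0.003 -0.002 -0.002] [ 0.57  0.4  -0.26 -0.   -0.91 -2.07] 0.103
drawer X 562.2 Y 120.7
plate top at tool z 15.129072556992597
front edge x 57.79533899769687 slope deg 0.03981472977461408
y edges -73.89907917224227 69.67430497530407 mid -2.1123870984690996 slopes -16.728975031371363 15.000104158383735
tilt [-0.29481533  0.12122296] deg
panel X [485.59052008 496.78352122] Y [ 25.60489929 216.75723619] {'c': (480.9, 157.7), 'L': 194.7, 'W': 12.1, 'long_axis_deg': -85.7}
237 [40.27326498 52.92479533]
241 [187.27408033 202.31165355]
```

View pics/w9.png

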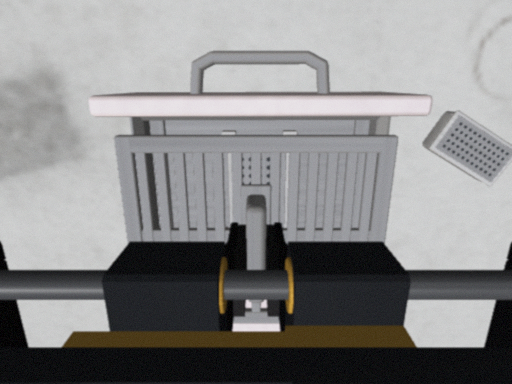

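The shelf lies parallel over the drawer with the panel unmoved. I shift +2.3 mm in y and −1 mm in x and lower.

>>> apply_moves(deltas=[{"linear":[-0.15,0.2,-0.8],"delta_rot":[-0.001,0.001,0.002],"jaw":-1},{"linear":[-0.05,0.05,-0.8],"delta_rot":[-0.001,0.001,0.001],"jaw":-1},{"linear":[-0.05,0,-0.6],"delta_rot":[0,0.001,0],"jaw":-1},{"linear":[0,0,0],"delta_rot":[0,0,0],"jaw":-1}])

```text
t: 17.1
eef_pos: [550.1, 165.3, 105.4]
tool_rot: [-0.117, 3.137, 0.002]
force: [-0.8, -0.9, -2.3]
opening: 0.109
```

```bash
python3 st.py
```

```text
17.1 [550.1 165.3 105.4] yaw 94.28 [ 0.0021  0.0014 -1.    ] [-0.8 -0.9 -2.3] [ 0.    -0.007  0.009  0.011 -0.002  0.001] [ 0.57  0.42 -0.29 -0.   -0.86 -2.07] 0.109
drawer X 561.0 Y 123.6
```

>>> apply_moves(deltas=[{"linear":[0,-0.07,-0.6],"delta_rot":[-0.001,0.002,0],"jaw":-1},{"linear":[0,0,-0.5],"delta_rot":[0,0.001,0],"jaw":-1},{"linear":[0,0,0],"delta_rot":[0,0,0],"jaw":-1}])

```text
t: 17.35
eef_pos: [550.2, 164.7, 93.3]
tool_rot: [0.118, -3.138, -0.0]
force: [-0.2, -0.3, -1.8]
opening: 0.112
```

```bash
python3 st.py
```

```text
17.35 [550.2 164.7  93.3] yaw 94.31 [-9.e-04  3.e-04 -1.e+00] [-0.2 -0.3 -1.8] [-0.002 -0.001  0.001  0.003 -0.006  0.001] [ 0.57  0.44 -0.3  -0.   -0.83 -2.07] 0.112
drawer X 561.0 Y 123.0
```

>>> apply_moves(deltas=[{"linear":[0.02,0,-0.5],"delta_rot":[0,0,0],"jaw":-1},{"linear":[0,0,-0.5],"delta_rot":[0,0.001,0],"jaw":-1},{"linear":[0,0,0],"delta_rot":[0,0,0],"jaw":-1}])

```text
t: 17.6
eef_pos: [550.6, 164.8, 82.3]
tool_rot: [0.118, -3.138, -0.001]
force: [0.6, 0.8, -1.1]
opening: 0.103
```

```bash
python3 st.py
```

```text
17.6 [550.6 164.8  82.3] yaw 94.31 [-1.8e-03  3.0e-04 -1.0e+00] [ 0.6  0.8 -1.1] [ 0.001 -0.003  0.004  0.004 -0.005  0.001] [ 0.57  0.45 -0.31 -0.   -0.81 -2.07] 0.103
drawer X 561.4 Y 123.0
```

Inside the walls with no contact. 11 mm to the ledges.

>>> apply_moves(deltas=[{"linear":[0,0,-0.5],"delta_rot":[0,-0.001,0],"jaw":-1},{"linear":[0,0,-0.4],"delta_rot":[0,-0.001,0],"jaw":-1},{"linear":[0,0,0],"delta_rot":[0,0,0],"jaw":-1}])

```text
t: 17.85
eef_pos: [550.8, 164.8, 72.3]
tool_rot: [-0.118, 3.139, 0.001]
force: [-0.0, -0.5, -1.3]
opening: 0.11
```

```bash
python3 st.py
```

```text
17.85 [550.8 164.8  72.3] yaw 94.31 [ 6.e-04  4.e-04 -1.e+00] [-0.  -0.5 -1.3] [-0.001 -0.001  0.001 -0.    -0.003  0.001] [ 0.57  0.46 -0.32  0.   -0.79 -2.07] 0.11
drawer X 561.6 Y 123.1
```

>>> apply_moves(deltas=[{"linear":[0,0,-0.2],"delta_rot":[0,0,0],"jaw":-1},{"linear":[0,0,-0.05],"delta_rot":[0,0,0],"jaw":-1}])

```text
t: 18.02
eef_pos: [552.1, 165.2, 71.2]
tool_rot: [-0.12, 3.136, 0.001]
force: [-0.6, -1.2, 1.5]
opening: 0.104
```

```bash
python3 st.py
```

```text
18.02 [552.1 165.2  71.2] yaw 94.39 [ 3.5e-03  6.0e-04 -1.0e+00] [-0.6 -1.2  1.5] [-0.002 -0.001 -0.     0.002  0.003  0.001] [ 0.57  0.47 -0.32  0.   -0.78 -2.07] 0.104
drawer X 562.9 Y 123.3
```

>>> apply_moves(deltas=[{"linear":[-0.12,0,-0.08],"delta_rot":[0,0.004,-0.001],"jaw":-1},{"linear":[0,0,0],"delta_rot":[0,0,0],"jaw":-0.4},{"linear":[0,0,0],"delta_rot":[0,0,0],"jaw":-0.2},{"linear":[0,0,0],"delta_rot":[0,0,0],"jaw":-0.2},{"linear":[0,0,0],"delta_rot":[0,0,0],"jaw":-0.2},{"linear":[0,0,0],"delta_rot":[0,0,0],"jaw":-0.2}])

```text
t: 18.52
eef_pos: [551.9, 165.7, 71.6]
tool_rot: [-0.119, 3.137, 0.003]
force: [0.0, 0.4, 0.3]
opening: 0.368
```

```bash
python3 st.py
```

```text
18.52 [551.9 165.7  71.6] yaw 94.34 [ 0.0023  0.0022 -1.    ] [0.  0.4 0.3] [ 0.002 -0.001 -0.001 -0.003 -0.001  0.001] [ 0.57  0.47 -0.32 -0.   -0.78 -2.07] 0.368
drawer X 562.7 Y 123.9
```

>>> apply_moves(deltas=[{"linear":[0,0,1],"delta_rot":[-0.002,0.002,0],"jaw":-0.2},{"linear":[0,0,2.5],"delta_rot":[0,0,0],"jaw":-0.2},{"linear":[0,0,3.5],"delta_rot":[0,0,0],"jaw":-0.2},{"linear":[0.5,0,3.5],"delta_rot":[0,0,0],"jaw":-0.2},{"linear":[1,0,3.5],"delta_rot":[0,0,0],"jaw":-0.2},{"linear":[1,0,2],"delta_rot":[0,0,0],"jaw":-0.2},{"linear":[0,0,0],"delta_rot":[0,0,0],"jaw":-0.2},{"linear":[0,0,0],"delta_rot":[0,0,0],"jaw":-0.2}])

```text
t: 19.18
eef_pos: [573.3, 163.7, 236.7]
tool_rot: [0.118, -3.132, 0.005]
force: [0.6, 0.4, -1.4]
opening: 0.4
```

```bash
python3 st.py;  python3 - <<'E'
from h import *
c,s,P=snap("wrist","w10");Z=P[...,2]
th=np.radians(4.3);ax=np.array([np.cos(th),np.sin(th)]);ay=np.array([-ax[1],ax[0]])
X=P[...,:2]@ax;Y=P[...,:2]@ay;Q=np.stack([X,Y],-1)
k=(Z>53)&(Z<60)&(X>502)&(X<622)&(abs(Y-121)<76)
k2=cv2.morphologyEx(k.astype(np.uint8),cv2.MORPH_OPEN,np.ones((3,3)))>0
print(k.sum(),rect(Q[k2]),np.percentile(Z[k],[5,50,95]))
A=np.c_[Q[k2]-[561,121],np.ones(k2.sum())];print("plane",np.linalg.lstsq(A,Z[k2],rcond=None)[0]*[57.3,57.3,1])
k=(Z>74)&(Z<84)&(X>520)&(X<605)&(abs(Y-121)<20);print("grip",rect(Q[k]),np.median(Z[k]))
k=(Z>80)&(Z<93)&(X<515)&(X>465)&(abs(Y-121)<105);print("panel X",np.percentile(X[k],[3,97]))
k=(Z>44)&(Z<64)&(X<478)&(X>440)&(abs(Y-121)<50);print("handle",rect(Q[k]),np.percentile(Z[k],[5,95]))
E
```

```text
19.18 [573.3 163.7 236.7] yaw 94.31 [-0.0069 -0.0037 -1.    ] [ 0.6  0.4 -1.4] [-0.005 -0.012  0.048  0.015 -0.007  0.004] [ 0.55  0.34 -0.06 -0.   -1.19 -2.04] 0.4
drawer X 584.0 Y 120.2
11853 {'c': (562.4, 121.2), 'L': 145.5, 'W': 115.0, 'long_axis_deg': -90.0} [54.52701782 56.00522635 57.80355533]
plane [-5.44765176e-02 -1.24223433e-01  5.60327749e+01]
grip {'c': (561.7, 121.1), 'L': 52.7, 'W': 8.9, 'long_axis_deg': 0.0} 77.94502026978674
panel X [486.2483918  497.85873813]
handle {'c': (469.2, 120.8), 'L': 88.5, 'W': 17.0, 'long_axis_deg': -90.0} [54.37523743 58.21133376]
```

View pics/w10.png

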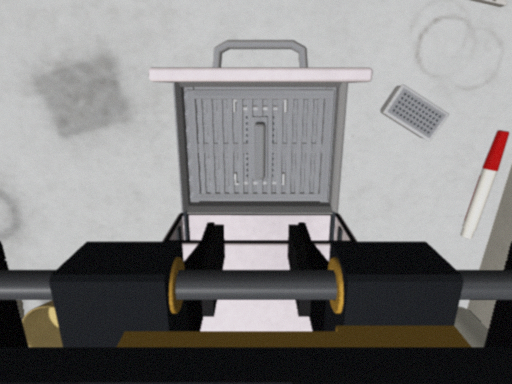

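The shelf lies flat, square and grip up, at (262,145) in the picture. Its top at 56 mm and tilt of about 0.1° put it on the ledges. Now back out in front of the handle, jaws shut.

>>> apply_moves(deltas=[{"linear":[-3,-0.2,0],"delta_rot":[0.003,-0.006,0],"jaw":-1},{"linear":[-3,-0.2,0],"delta_rot":[0,0,0],"jaw":-1},{"linear":[-3,-0.2,0],"delta_rot":[0,0,0],"jaw":-1},{"linear":[-3,-0.2,-1],"delta_rot":[0,0,0],"jaw":-1},{"linear":[-2,0,-2],"delta_rot":[0,0,0],"jaw":-1},{"linear":[0,0,-3],"delta_rot":[0,0,0],"jaw":-1},{"linear":[0,0,-3],"delta_rot":[0,0,0],"jaw":-1},{"linear":[0,0,0],"delta_rot":[0,0,0],"jaw":-1},{"linear":[0,0,0],"delta_rot":[0,0,0],"jaw":-1}])

```text
t: 19.98
eef_pos: [418.2, 149.1, 131.5]
tool_rot: [0.116, -3.119, 0.019]
force: [0.4, 0.8, 0.5]
opening: 0.006
```

```bash
python3 st.py
```

```text
19.98 [418.2 149.1 131.5] yaw 94.27 [-0.0195 -0.0129 -0.9997] [0.4 0.8 0.5] [ 0.009  0.039 -0.068 -0.024  0.011 -0.   ] [ 0.71  0.2  -0.55 -0.   -0.85 -2.2 ] 0.006
drawer X 428.2 Y 117.3
```

>>> apply_moves(deltas=[{"linear":[0,0.3,-2],"delta_rot":[0.006,-0.01,0],"jaw":-1},{"linear":[0,0.2,-2.2],"delta_rot":[0.006,-0.01,0],"jaw":-1},{"linear":[0,0,-2.2],"delta_rot":[0,0,0],"jaw":-1},{"linear":[0,0,-1.4],"delta_rot":[0,0,0],"jaw":-1},{"linear":[0,0,0],"delta_rot":[0,0,0],"jaw":-1}])

```text
t: 20.4
eef_pos: [422.2, 156.6, 55.6]
tool_rot: [-0.118, 3.131, 0.005]
force: [0.3, -0.5, 0.1]
opening: 0.001
```

```bash
python3 st.py
```

```text
20.4 [422.2 156.6  55.6] yaw 94.33 [ 0.0086  0.0034 -1.    ] [ 0.3 -0.5  0.1] [-0.001 -0.024  0.036  0.014 -0.04  -0.   ] [ 0.72  0.32 -0.65  0.01 -0.6  -2.22] 0.001
drawer X 432.8 Y 124.5
```

>>> apply_moves(deltas=[{"linear":[0.5,0,-0.7],"delta_rot":[-0.003,0.008,0],"jaw":-1},{"linear":[0.5,0,-0.3],"delta_rot":[0,0,0],"jaw":-1},{"linear":[0.5,0.04,-0.1],"delta_rot":[0,0,0],"jaw":-1},{"linear":[0.5,0.04,-0.1],"delta_rot":[0,0,0],"jaw":-1}])

```text
t: 20.73
eef_pos: [445.1, 158.6, 47.0]
tool_rot: [-0.12, 3.136, 0.002]
force: [-0.5, -1.0, 1.0]
opening: 0.005
```

```bash
python3 st.py
```

```text
20.73 [445.1 158.6  47. ] yaw 94.4 [ 0.0028  0.0012 -1.    ] [-0.5 -1.   1. ] [-0.089  0.091  0.154  0.007 -0.048  0.083] [ 0.69  0.37 -0.6   0.   -0.61 -2.18] 0.005
drawer X 455.7 Y 124.8
```

>>> apply_moves(deltas=[{"linear":[0.6,0.03,0],"delta_rot":[0,0,-0.001],"jaw":-1},{"linear":[0.8,0.05,0],"delta_rot":[0,0,0],"jaw":-1},{"linear":[0.8,0.05,0],"delta_rot":[0,0,0],"jaw":-1},{"linear":[0.8,0.05,0],"delta_rot":[0,0,0],"jaw":-1},{"linear":[0.8,0.05,0],"delta_rot":[0,0,0],"jaw":-1}])

```text
t: 21.15
eef_pos: [486.2, 160.9, 48.7]
tool_rot: [-0.118, 3.136, 0.003]
force: [-1.9, 0.7, -0.5]
opening: 0.003
```

```bash
python3 st.py
python3 - <<'E'
from h import *
snap("side","side2");c,s,P=snap("wrist","w11")
E
```

```text
21.15 [486.2 160.9  48.7] yaw 94.29 [ 0.0029  0.0021 -1.    ] [-1.9  0.7 -0.5] [-0.122  0.132  0.255 -0.002 -0.119  0.119] [ 0.64  0.41 -0.5   0.   -0.65 -2.13] 0.003
drawer X 496.9 Y 124.0
```

View pics/w11.png

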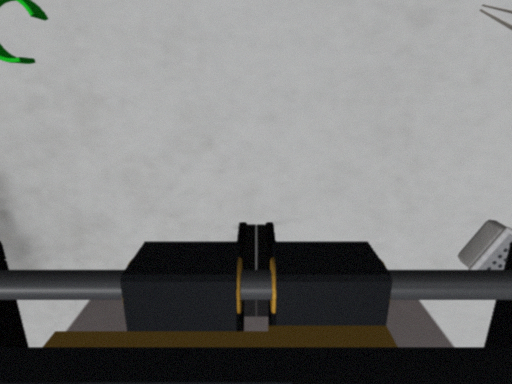

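View pics/side2.png

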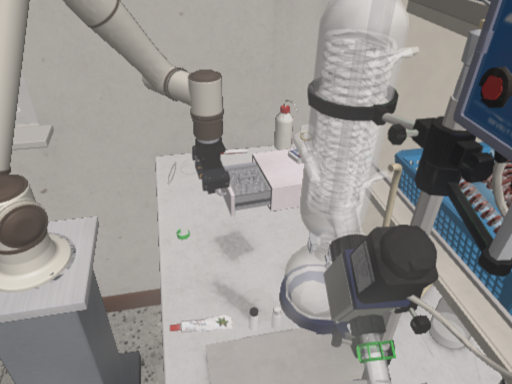

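Pushing squarely at the handle, with about 2 N and the drawer moving. Continue.

>>> apply_moves(deltas=[{"linear":[0.8,0.06,-0.02],"delta_rot":[0,0.001,0],"jaw":-1},{"linear":[0.8,0.06,-0.02],"delta_rot":[0,0.001,0],"jaw":-1},{"linear":[0.8,0.06,-0.02],"delta_rot":[0,0.001,0],"jaw":-1},{"linear":[0.8,0.06,-0.02],"delta_rot":[0,0,0],"jaw":-1},{"linear":[0.8,0.06,-0.02],"delta_rot":[0,0,0],"jaw":-1},{"linear":[0.8,0.06,-0.02],"delta_rot":[0,0,0],"jaw":-1},{"linear":[0.8,0.06,-0.02],"delta_rot":[0,0,0],"jaw":-1},{"linear":[0.8,0.06,-0.02],"delta_rot":[0,0,0],"jaw":-1}])

```text
t: 21.92
eef_pos: [556.6, 166.0, 47.6]
tool_rot: [-0.118, 3.139, 0.003]
force: [-1.9, -0.7, 0.8]
opening: 0.004
```

```bash
python3 st.py
```

```text
21.92 [556.6 166.   47.6] yaw 94.31 [ 2.0e-04  1.7e-03 -1.0e+00] [-1.9 -0.7  0.8] [-0.094  0.142  0.268  0.001 -0.126  0.091] [ 0.57  0.51 -0.32 -0.   -0.74 -2.06] 0.004
drawer X 567.5 Y 123.8
```

>>> apply_moves(deltas=[{"linear":[0.7,0.05,0],"delta_rot":[0,0,0],"jaw":-1},{"linear":[0.6,0.05,0],"delta_rot":[0,0,0],"jaw":-1},{"linear":[0.6,0.05,0],"delta_rot":[0,0,0],"jaw":-1}])

```text
t: 22.17
eef_pos: [578.4, 167.6, 47.3]
tool_rot: [-0.118, 3.139, 0.003]
force: [-1.7, -0.7, 0.7]
opening: 0.004
```

```bash
python3 st.py
```

```text
22.17 [578.4 167.6  47.3] yaw 94.29 [ 4.0e-04  1.7e-03 -1.0e+00] [-1.7 -0.7  0.7] [-0.065  0.109  0.21  -0.    -0.103  0.062] [ 0.55  0.53 -0.27 -0.   -0.77 -2.04] 0.004
drawer X 589.4 Y 123.7
```

>>> apply_moves(deltas=[{"linear":[0.5,0.04,0],"delta_rot":[0,0,0],"jaw":-1},{"linear":[0.5,0.04,0],"delta_rot":[0,0,0],"jaw":-1}])

```text
t: 22.33
eef_pos: [587.1, 167.8, 46.8]
tool_rot: [0.116, -3.134, -0.0]
force: [-7.6, 0.7, 4.3]
opening: 0.004
```

>>> apply_moves(deltas=[{"linear":[0.4,0.03,0],"delta_rot":[0,0,0],"jaw":-1},{"linear":[0.4,0.03,0],"delta_rot":[0,0,0],"jaw":-1}])

```text
t: 22.5
eef_pos: [594.3, 168.3, 46.5]
tool_rot: [0.116, -3.13, 0.001]
force: [-12.0, 2.0, 5.8]
opening: 0.005
```

>>> apply_moves(deltas=[{"linear":[0.4,0.03,0],"delta_rot":[0,0,0],"jaw":-1}])

```text
t: 22.58
eef_pos: [594.4, 167.9, 46.1]
tool_rot: [0.114, -3.12, 0.005]
force: [-19.8, 4.7, 12.5]
opening: 0.007
```

Hard stop after the catch (20 N, no more travel). Back off and look.

>>> apply_moves(deltas=[{"linear":[-0.5,-0.03,0],"delta_rot":[0,0,0],"jaw":-1},{"linear":[-1.5,-0.1,0],"delta_rot":[0,0,0],"jaw":-1},{"linear":[-2.5,-0.2,0],"delta_rot":[0,-0.005,0],"jaw":-1},{"linear":[-2.5,-0.2,0],"delta_rot":[0,-0.005,0],"jaw":-1},{"linear":[-1,0,2.5],"delta_rot":[0,0,0],"jaw":-1},{"linear":[0,0,3.5],"delta_rot":[0,0,0],"jaw":-1},{"linear":[0,0,3.5],"delta_rot":[0,0,0],"jaw":-1},{"linear":[1,0,3.5],"delta_rot":[0,0,0],"jaw":-1},{"linear":[2,0,3.5],"delta_rot":[0,0,0],"jaw":-1},{"linear":[0,0,2],"delta_rot":[0,0,0],"jaw":-1},{"linear":[0,0,0],"delta_rot":[0,0,0],"jaw":-1}])

```text
t: 23.5
eef_pos: [546.6, 162.4, 240.0]
tool_rot: [-0.118, 3.132, -0.001]
force: [-0.3, -0.9, 0.0]
opening: 0.003
```

```bash
python3 st.py
python3 - <<'E'
from h import *
for n in ["side","top","wrist"]:
    c,s,P=snap(n,n+"3")
    Z=P[...,2];th=np.radians(4.3);ax=np.array([np.cos(th),np.sin(th)]);ay=np.array([-ax[1],ax[0]])
    X=P[...,:2]@ax;Y=P[...,:2]@ay
    k=(Z>80)&(Z<91)&(abs(Y-121)<80)&(X>450)&(X<680)
    if k.any(): print(n,"panel/cab X",np.percentile(X[k],[1,5,50]).round(1),k.sum())
im=cv2.imread("pics/side3.png");t=cv2.imread("pics/top3.png")
cv2.imwrite("pics/fin.png",np.hstack([cv2.resize(im[130:260,150:330],(400,289)),cv2.resize(t[100:280,140:390],(400,289))]))
E
```

```text
23.5 [546.6 162.4 240. ] yaw 94.33 [ 7.3e-03 -5.0e-04 -1.0e+00] [-0.3 -0.9  0. ] [-0.014  0.019  0.03   0.008  0.046  0.009] [ 0.58  0.28 -0.13  0.   -1.15 -2.07] 0.003
drawer X 557.2 Y 121.0
side panel/cab X [640.2 640.8 646.4] 181
top panel/cab X [639.7 640.1 657.4] 211
```

View pics/fin.png

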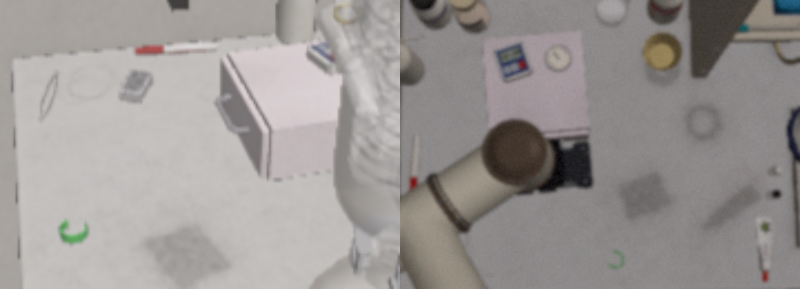

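View pics/wrist3.png

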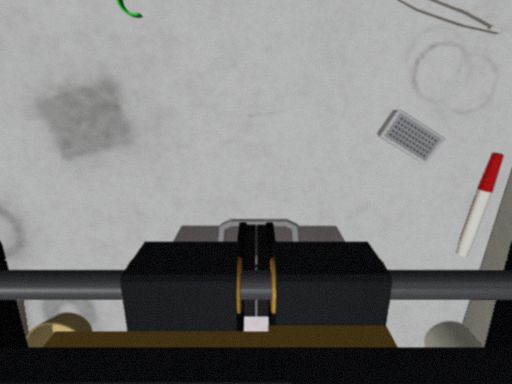

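>>> apply_moves(deltas=[{"linear":[3,0.2,0],"delta_rot":[0,0.005,0],"jaw":-1},{"linear":[3,0.2,0],"delta_rot":[0,0,0],"jaw":-1},{"linear":[3,0.2,0],"delta_rot":[0,0,0],"jaw":-1},{"linear":[3,0.2,0],"delta_rot":[0,0,0],"jaw":-1},{"linear":[0.5,0,0],"delta_rot":[0,0,0],"jaw":-1},{"linear":[0,0,0],"delta_rot":[0,0,0],"jaw":-1}])

```text
t: 24.15
eef_pos: [665.5, 167.3, 218.8]
tool_rot: [0.119, -3.107, 0.019]
force: [-0.3, 0.1, -0.1]
opening: 0.002
```

```bash
python3 st.py
python3 - <<'E'
from h import *
c,s,P=snap("wrist","w12")
def pr(P,lab):
    Z=P[...,2];th=np.radians(4.3);ax=np.array([np.cos(th),np.sin(th)]);ay=np.array([-ax[1],ax[0]])
    X=P[...,:2]@ax;Y=P[...,:2]@ay
    for col in [210,230,280,300]:
        print(lab,col,[(r,int(Z[r,col]),round(float(X[r,col]),1)) for r in range(60,240,2) if 600<X[r,col]<675 and Z[r,col]>60][:22])
pr(P,"now")
for f in ["w5","w10"]:
    P0=pickle.load(open(f+".pkl","rb"))[2];Z=P0[...,2];th=np.radians(4.3)
    X=P0[...,:2]@[np.cos(th),np.sin(th)];k=(Z>84)&(Z<97)&(X>630)&(X<760); print(f,k.sum(),np.percentile(X[k],[0.5,2,5]) if k.any() else "")
Z=P[...,2];X=P[...,:2]@[np.cos(th),np.sin(th)]
E
```

```text
24.15 [665.5 167.3 218.8] yaw 94.38 [-0.0315 -0.0132 -0.9994] [-0.3  0.1 -0.1] [-0.008  0.061 -0.008 -0.004  0.016  0.001] [ 0.48  0.52  0.18 -0.   -1.27 -1.97] 0.002
drawer X 676.2 Y 117.0
now 210 [(142, 64, 640.9), (144, 77, 640.9), (146, 84, 641.6), (148, 88, 642.8), (150, 87, 644.7), (154, 87, 648.2), (156, 87, 650.0), (158, 89, 651.5), (160, 90, 653.1), (162, 91, 654.6), (164, 91, 656.3), (166, 91, 658.3), (168, 90, 660.2), (170, 92, 661.7), (172, 90, 663.8), (174, 91, 665.4), (176, 91, 667.3), (178, 91, 669.1), (180, 90, 671.0), (182, 91, 672.7), (184, 91, 674.6)]
now 230 [(142, 63, 641.0), (144, 76, 640.9), (146, 85, 641.5), (148, 87, 642.8), (150, 85, 644.9), (152, 87, 646.4), (154, 87, 648.1), (156, 88, 649.8), (158, 88, 651.5), (160, 90, 653.0), (162, 90, 654.7), (164, 90, 656.4), (166, 91, 658.1), (168, 92, 659.7), (170, 91, 661.7), (172, 92, 663.3), (174, 90, 665.4), (176, 91, 667.1), (178, 91, 668.9), (180, 92, 670.5), (182, 91, 672.6), (184, 90, 674.6)]
now 280 [(142, 62, 640.8), (144, 74, 641.1), (146, 85, 641.3), (148, 86, 642.8), (150, 88, 644.4), (152, 86, 646.4), (154, 86, 648.2), (156, 87, 649.7), (158, 88, 651.4), (160, 90, 652.7), (162, 92, 654.1), (164, 92, 656.0), (166, 91, 658.0), (168, 92, 659.5), (170, 92, 661.3), (172, 91, 663.4), (174, 90, 665.2), (176, 90, 667.1), (178, 90, 668.9), (180, 91, 670.6), (182, 91, 672.4), (184, 90, 674.3)]
now 300 [(142, 62, 640.9), (144, 74, 640.9), (146, 86, 641.1), (148, 85, 642.9), (150, 86, 644.5), (152, 86, 646.3), (154, 86, 648.0), (156, 86, 649.8), (158, 89, 651.2), (160, 89, 653.0), (162, 90, 654.4), (164, 91, 656.1), (166, 91, 657.8), (168, 91, 659.7), (170, 91, 661.4), (172, 91, 663.3), (174, 91, 665.1), (176, 91, 666.7), (178, 91, 668.7), (180, 91, 670.4), (182, 92, 672.1), (184, 89, 674.6)]
w5 8259 [651.05163955 651.49549513 652.79735799]
w10 5284 [650.92975114 651.30996373 652.04278917]
```

View pics/w12.png

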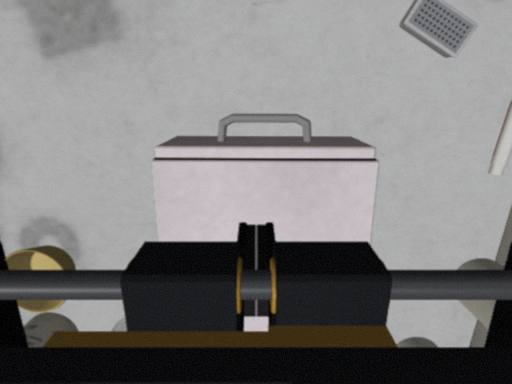

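The drawer front is at 640.9 mm, which puts its back at 652.9 against the cabinet face at about 651–652. The seam is closed along the whole width (row 158, columns 155–375). Nothing is in contact, so I hand in.

Run:
```python
from workcell import robot
print(robot.close_job())
```

```text
the job is handed in; nothing more can be done
None
```

The cabinet is back in service, and I handed the job in at about 24 s of the 72 s allowed.

- **Canister:** I took the larger one (about 84×46 mm; the look-alike measured about 72×36). It sits in the pocket inside all four lugs, level and about 1 mm off centre.
- **Shelf:** It lies on the ledges with the grip upward. Its tilt is about 0.1°, it is square to the drawer, and its top read 56 mm against 57 expected (the camera read about 1 mm low throughout).
- **Drawer:** I pushed it by the handle through the catch to a hard stop, where the peak reading was about 20 N along the push. It travelled about 155 mm.
- **Last check:** After I backed off, the panel stayed flush with the cabinet face to within the measuring error of about 2 mm. The arm was touching nothing.

**Not checked or disagreeing:**
- I did not re-measure the other bench items at the end. The final pictures showed nothing out of place.
- The wrist camera read about 2 mm to one side of the gripper's centre. I corrected for this by measuring the held part and the drawer with the same camera.
- I could not see the canister and shelf again once the drawer was shut.

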